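# Find which screw lid belongs to which leaning paint pot and close both

### The arm

A 6-joint arm with a two-finger parallel gripper is mounted at the origin on a cart in front of the work surface, level with it; the furniture and walls round the work are solid. World frame = base frame: x ahead of the robot, y to its left, z up, the work surface at z = 0. Lengths are in m, angles in rad, forces in N, time in s.
With the tool pointing down it reaches from about 0.25 to 0.8 m from the base axis. Payload 3.9 kg.
Tool frame: the origin (TCP) lies on the centre line of the jaws, within the pads' length; the fingertips stand 22 mm ahead of it and the grasp point (between the pads) lies 3 mm ahead of it (tip_extent is the distance from the TCP to the fingertips, in m); z points along the fingers, y is the line along which they close (so a half turn about z gives the same grasp; the last joint's range is limited). The gripper opens to 85 mm and grips with 20 to 120 N. Pads are 22 mm wide; open, the fingers measure 114 mm over their backs; the gripper's body (76 mm by 85 mm) begins 54 mm behind the grasp point. The pads swing forward as they close: fully open they stand 13 mm farther back than shut.
Start: joints at [1.23, 0.26, -0.138, 1.173, 0, 1.571], TCP at [0.175, 0.495, 0.253] pointing down, gripper open.
Joint ranges: [-2.78, 2.78], [-0.83, 1.72], [-1.28, 1.37], [-1.9, 2.12], [-1.57, 1.48], [-3.14, 3.14]. Speed limits (rad/s): [2.57, 2.57, 3.14, 3.14, 3.14, 3.14].

### API

Orientations are given as a unit quaternion [w, x, y, z].
In Python, from plant import * gives the robot as it stands.
- The arm moves only by the shell command python3 -m handwheel 'ROWS' [FORCE]. ROWS is JSON, a list of rows, each a list of 3 entries, a list of its own where there are three numbers: the gripper command: -1 is fully open, 1 is shut, values between are in proportion, then the shift along the tool's x, y, z in mm, then the turn about the tool's z in rad. A call has 1 to 20 rows; each row is the pose to reach, as a shift and turn from the pose commanded when the call began, along the tool's axes at that moment; what a row does not reach only later rows make up. A row lasts 1/8 s, in which the tool goes at most 62.5 mm and 10.7 degrees, less where a joint would pass 70% of its speed; a pose out of reach is approached as far as the arm can. A call with a gripper value outside its range is refused whole. The fingers move at their own pace and stop on an object; FORCE is the grip in N (left out, the last holds). Time passes only in rows, so rows that repeat a pose let the fingers close. It gives the time, the measured TCP pose, the force, the opening and the grip force at its end, in the units of the state.
- sense(): the state, without advancing time (a new reading comes with each control period).
- get_image(name): name is "scene" or "top" or "wrist"; returns (picture, depth): 420x560x3 uint8, red, green, blue; 420x560 float32, m along the optical axis (not along the pixel's ray), 0 where there is no reading.
- get_calibration(name): a dict with "fx", "fy", "cx", "cy" (pixels), "k1" (the pictures are not rectified: a ray, as slopes to the right and down, at radius r is drawn at 1 + k1 r^2 times it, then the intrinsics apply), "rvec" (rotation vector, rad) and "tvec" (3), from world to camera coordinates, as OpenCV has them. Camera axes: x right, y down, z forward; pixel columns grow to the right and rows downward; lengths in m; the calibration is good to about 2 mm. A picture is of the moment at which its call begins: read the wrist's pose just before it. get_calibration takes no time and is no camera call; for the wrist camera it gives the pose at the moment of the call.
- close_job(): hands the job in; it is judged then, once.
Trained networks look in the newest picture that a camera, given by its name, has taken for a name from the list of things; names that differ only in an ending like _2 or _b are one class to them, and where a whole thing is asked for, a point or a joint stands for the part that bears it (a point fixed in the world has none). Each returns a list of dicts, best first, with "conf" (0 to 1); they miss things now and then, are a little off and sometimes report something else, mostly with a low value. They report only what shows in the picture. A call takes as long as a camera call. They do not tell look-alikes from the thing itself.
- spot_in(camera, query): "extent" ([left, top, width, height] in pixels, round what is visible of it).
The state is a dict: "clock": time; "qpos": joint angles; "joint_velocities": joint speeds; "effort": joint torques, N m; "tool_pos": TCP position; "ee_rot": TCP orientation; "contact_force": force on the tool from outside, world axes, zero at the start; "wrist_torque": the same for the moment, N m; "opening": finger opening in m; "finger_force": force on a finger pad.
Only numpy, scipy, OpenCV 4.12 (cv2) and the standard library are available. Lean on these libraries where they do the work, as an engineer would, in place of code of your own. Each camera call takes 0.05 s, during which the arm holds its last target. There are 200 camera calls.

### The job

Close the two open pots in the leaning stand with the two loose black lids. The lids look alike but each threads onto only one of the pots: try a lid, and if it binds and stays high, take it off and try it on the other pot, until each lid is screwed fully home, square and down on the rim. Let go of them and leave the other things on the bench where they are.

Things in the scene. Friction and masses are not known exactly. Their poses are not given: they have to be found in the camera images.
- lid_a: one of two loose screw lids, alike outside: black plastic, knurled, 56 mm across, 24 mm high, 36 to 63 g, lying top up. Origin: centre of the skirt's lower edge; z up through the top, x toward the small raised rib on the top's edge. Inside 21 mm deep, with short thread lugs at the lower edge, one under the rib
- lid_b: the other lid; all said of lid_a holds. The two have different numbers of lugs (4 and 6), so each threads onto only one pot. Which pot stands on which side changes from start to start; trying tells. The wrong lid binds within about 30 degrees of turn and stays high, its origin no more than 12 mm below the rim; turn it back before lifting it off
- stand: wooden stand, 124x226 mm, that holds two open white plastic pots fixed, 120 mm apart, leaning 0.5 rad (29 degrees) toward the worker. Origin: middle of the row on the bench, about under the rims; x away from the worker, y left. Pots: 60 mm body, 36 mm neck tapered over its top 3.5 mm, thread 46 mm over the ridges; 23 mm below the rim it widens to the body, the stand's deck lies 42 mm below
- left_mouth (a point): centre of the rim of the pot on the stand's left (its +y). z points out of the mouth along the leaning axis, x away from the worker and upward, y left along the row. A lid set on rests on the ridges, its origin 7 to 16 mm below the rim; fully home it is 21 mm below (z = -0.021), its inner face on the rim
- right_mouth (a point): the same for the pot on the right. The right lid, pushed lightly and turned clockwise (looking into the mouth), sinks 0.09 to 0.14 mm a degree, enters about where its rib points along x (or whole quarters or sixths of a turn from it, by its lug number) and is tight 50 degrees on: start the rib 30 degrees before x, turn 80 to 85
- glue_jar: closed small brown jar with a white lid, 38 mm across and 46 mm high, a bystander behind the work on the right; origin: centre of its underside
- rubber: black rubber block, 42x68x26 mm, a bystander at the back on the left; origin: centre of its underside
- awl: awl with a wooden handle, 150 mm long and 20 mm thick, lying near the front edge before the stand, a bystander; origin: centre of its underside
- tape: green roll of tape, 73 mm across, 18 mm high, lying on the right, a bystander; origin: centre of its underside
- wood_offcut: wooden block, 34x58x24 mm, a bystander on the left; origin: centre of its underside
Mind the look-alikes: they are no part of the job. Leave any purple or yellow look-alike of the lid_a alone.

How it is judged:
On the way:
1. one of the lids is screwed home on the pot it fits (((z of lid_a in the frame of left_mouth between -0.0225 and -0.0197 m and x of lid_a in the frame of left_mouth between -0.003 and 0.003 m and y of lid_a in the frame of left_mouth between -0.003 and 0.003 m and angle between the z axis of lid_a and the z axis of left_mouth, either way round below 0.06 rad) or (z of lid_a in the frame of right_mouth between -0.0225 and -0.0197 m and x of lid_a in the frame of right_mouth between -0.003 and 0.003 m and y of lid_a in the frame of right_mouth between -0.003 and 0.003 m and angle between the z axis of lid_a and the z axis of right_mouth, either way round below 0.06 rad) or (z of lid_b in the frame of left_mouth between -0.0225 and -0.0197 m and x of lid_b in the frame of left_mouth between -0.003 and 0.003 m and y of lid_b in the frame of left_mouth between -0.003 and 0.003 m and angle between the z axis of lid_b and the z axis of left_mouth, either way round below 0.06 rad) or (z of lid_b in the frame of right_mouth between -0.0225 and -0.0197 m and x of lid_b in the frame of right_mouth between -0.003 and 0.003 m and y of lid_b in the frame of right_mouth between -0.003 and 0.003 m and angle between the z axis of lid_b and the z axis of right_mouth, either way round below 0.06 rad))), for 0.2 s.
At the end, for the whole second after the job is handed in: each pot carries one lid, fully home: the lid's origin 19.7 to 22.5 mm below the rim along the pot's axis (21 mm is home), within 3 mm of the axis sideways both ways, square to it within 0.06 rad; both lids at rest (under 0.01 m/s) (((z of lid_a in the frame of left_mouth between -0.0225 and -0.0197 m and x of lid_a in the frame of left_mouth between -0.003 and 0.003 m and y of lid_a in the frame of left_mouth between -0.003 and 0.003 m and angle between the z axis of lid_a and the z axis of left_mouth, either way round below 0.06 rad and z of lid_b in the frame of right_mouth between -0.0225 and -0.0197 m and x of lid_b in the frame of right_mouth between -0.003 and 0.003 m and y of lid_b in the frame of right_mouth between -0.003 and 0.003 m and angle between the z axis of lid_b and the z axis of right_mouth, either way round below 0.06 rad) or (z of lid_a in the frame of right_mouth between -0.0225 and -0.0197 m and x of lid_a in the frame of right_mouth between -0.003 and 0.003 m and y of lid_a in the frame of right_mouth between -0.003 and 0.003 m and angle between the z axis of lid_a and the z axis of right_mouth, either way round below 0.06 rad and z of lid_b in the frame of left_mouth between -0.0225 and -0.0197 m and x of lid_b in the frame of left_mouth between -0.003 and 0.003 m and y of lid_b in the frame of left_mouth between -0.003 and 0.003 m and angle between the z axis of lid_b and the z axis of left_mouth, either way round below 0.06 rad)) and linear speed of each of lid_a, lid_b below 0.01 m/s); the robot touches nothing.
It fails at once if one of the other loose things (brown jar, rubber block, awl, tape roll, wooden block) is moved by more than 30 mm (distance of any of glue_jar, rubber, awl, tape, wood_offcut from where it was at the start of the episode above 0.03 m).
It also fails if it takes over 72 s, if anything falls off the work surface, if the arm or the gripper's body presses on something with over 40 N, if the wrist force passes 120 N, or if a joint passes its speed limit or range.

## Working session

There is one attempt and no reset: what is moved stays moved. The work goes in short steps, Python scripts to look and compute and a shell command to move; the robot and the scene stay as the last step left them, time stands still between calls to the robot, and variables do not carry over. Pictures are saved under pics/ and viewed, at most 10 in all, crops included, and the job is handed in when it is done.

```bash
ls; mkdir -p pics; cat > h.py <<'E'
from plant import *
import numpy as np, cv2
from scipy.spatial.transform import Rotation as R
def cal(n):
    c=get_calibration(n); return c, R.from_rotvec(np.ravel(c["rvec"])).as_matrix(), np.ravel(c["tvec"])
def world(n,u,v,d,C=None):
    c,Rm,t=C or cal(n)
    x=(np.asarray(u,float)-c["cx"])/c["fx"]; y=(np.asarray(v,float)-c["cy"])/c["fy"]
    a,b=x.copy(),y.copy()
    for _ in range(8):
        s=1+c["k1"]*(a*a+b*b); a,b=x/s,y/s
    p=np.stack([a*d,b*d,d+0*a],-1)
    return (p-t)@Rm
def pix(n,P,C=None):
    c,Rm,t=C or cal(n)
    p=np.asarray(P)@Rm.T+t; a,b=p[...,0]/p[...,2],p[...,1]/p[...,2]; s=1+c["k1"]*(a*a+b*b)
    return np.stack([c["fx"]*a*s+c["cx"],c["fy"]*b*s+c["cy"]],-1)
def tool():
    s=sense(); q=s["ee_rot"]; return np.array(s["tool_pos"]),R.from_quat([q[1],q[2],q[3],q[0]]).as_matrix(),s
E
python3 - <<'E'
from h import *
im={}
for n in ("scene","top"):
    p,d=get_image(n); cv2.imwrite(f"pics/{n}0.png",p[:,:,::-1]); np.save(f"{n}0.npy",d); 
    for q in ("lid_a","stand"):
        for o in spot_in(n,q)[:6]:
            l,t,w,h=o["extent"];u,v=int(l+w/2),int(t+h/2)
            print(n,q,round(o["conf"],2),np.round(o["extent"]),world(n,u,v,d[v,u]).round(3))
print(sense())
E
```

```text
pics
scene lid_a 0.94 [317. 291.  25.  21.] [ 0.488 -0.383  0.025]
scene lid_a 0.93 [278. 282.  21.  26.] [ 0.402 -0.32   0.023]
scene lid_a 0.86 [298. 326.  23.  25.] [ 0.394 -0.446  0.022]
scene lid_a 0.73 [236. 242.  22.  15.] [ 0.365 -0.133  0.02 ]
scene lid_a 0.65 [228. 205.  18.  17.] [0.391 0.007 0.026]
scene lid_a 0.61 [235. 161.  16.  17.] [0.489 0.196 0.026]
scene stand 0.76 [261. 189.  72.  72.] [ 0.53  -0.129  0.04 ]
top lid_a 0.83 [186. 206.  22.  16.] [0.49  0.188 0.022]
top lid_a 0.7 [343. 233.  16.  15.] [ 0.398 -0.311  0.027]
top lid_a 0.64 [379. 230.  18.  18.] [ 0.4   -0.437  0.023]
top lid_a 0.53 [240. 233.  14.  18.] [0.4   0.028 0.028]
top lid_a 0.48 [365. 203.  13.  18.] [ 0.492 -0.383  0.027]
top stand 0.68 [256. 174.  71.  50.] [ 0.536 -0.12   0.048]
{'clock': 0.3, 'qpos': array([ 1.23001565e+00,  2.60268502e-01, -1.38546883e-01,  1.17268027e+00,
        1.68351944e-05,  1.57081254e+00]), 'joint_velocities': array([ 0.00098918,  0.00037647,  0.00356978, -0.00021206,  0.00020791,
        0.00182993]), 'effort': array([ 1.12452410e-03, -4.05228567e+01,  2.53785485e+01,  1.05605074e-02,
        3.99355122e-05,  7.40899992e-06]), 'tool_pos': array([0.17538847, 0.49460277, 0.25299401]), 'ee_rot': array([-6.75844236e-05,  1.69575030e-01,  9.85517218e-01, -3.43173685e-04]), 'contact_force': array([0.46803709, 0.15037996, 0.4177285 ]), 'wrist_torque': array([0.00617686, 0.01707366, 0.00778693]), 'finger_force': 0.0, 'opening': 0.08556542862413467}
```

```bash
python3 - <<'E'
import cv2,numpy as np
a=cv2.imread("pics/top0.png")[150:270,160:420]; b=cv2.imread("pics/scene0.png")[130:370,190:390]
a=cv2.resize(a,None,fx=3,fy=3,interpolation=2);cv2.imwrite("pics/topc.png",a)
cv2.imwrite("pics/scenec.png",cv2.resize(b,None,fx=2.5,fy=2.5,interpolation=2))
E
```

```text
(no output)
```

View pics/topc.png

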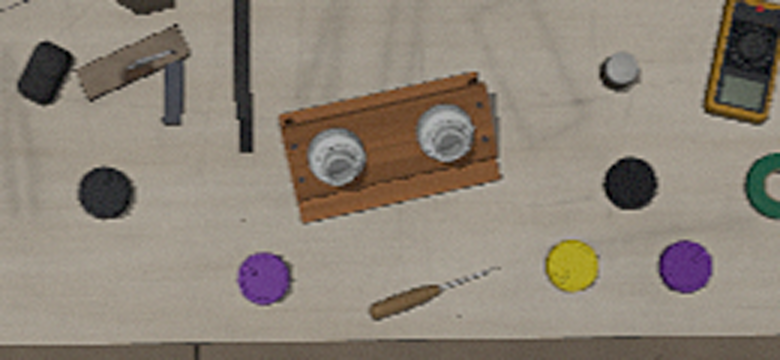

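View pics/scenec.png

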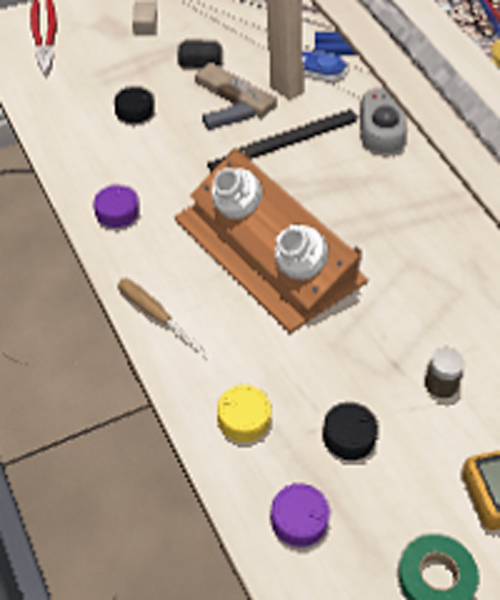

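Candidates (top image pixels): black at (195,214), black at (370,211), purple at (248,243) and (388,239), yellow at (351,238), and the black rubber block at (175,174). I choose the two black discs. The pots are at about (272,202) and (309,194), and the stand is yawed about +0.2 rad. Next I'll check the move interface and measure.

```bash
python3 -m handwheel '[[-1,[-60,-25,10],0],[-1,[-120,-52,20],0],[-1,[-180,-80,30],0],[-1,[-240,-107,40],0],[-1,[-300,-134,50],0],[-1,[-350,-156,50],0],[-1,[-397,-177,50],0],[-1,[-397,-177,50],0],[-1,[-397,-177,50],0]]' 40; python3 - <<'E'
from h import *
print(tip_extent)
p,Rt,s=tool(); print(p,Rt.round(3),s["qpos"].round(3))
C=cal("wrist"); I,d=get_image("wrist"); cv2.imwrite("pics/w1.png",I[:,:,::-1]); np.save("w1.npy",d)
print("cam pos",(-C[2]@C[1]).round(3),"fwd",C[1][2].round(3))
for o in spot_in("wrist","lid_a")[:3]:
    l,t,w,h=o["extent"];u,v=int(l+w/2),int(t+h/2); print(o, world("wrist",u,v,d[v,u],C))
E
```

```text
clock: 1.42
tool_pos: [0.4902, 0.195, 0.2031]
ee_rot: [-0.001, 0.17, 0.985, -0.0]
contact_force: [-0.2, -0.3, -0.4]
opening: 0.0854
finger_force: 0.0
0.022
[0.49021274 0.19504549 0.20306891] [[-0.942  0.335 -0.001]
 [ 0.335  0.942  0.   ]
 [ 0.001 -0.    -1.   ]] [ 3.780e-01  2.910e-01 -2.280e-01  1.052e+00  1.000e-03  7.200e-01]
cam pos [0.416 0.222 0.323] fwd [ 0.291 -0.104 -0.951]
{'extent': [247.2, 144.0, 67.3, 70.1], 'conf': 0.79} [0.48691468 0.20002106 0.02183147]
{'extent': [2.6, 105.4, 81.3, 74.1], 'conf': 0.67} [0.39525014 0.03295971 0.02276544]
{'extent': [0.0, 254.5, 87.0, 104.0], 'conf': 0.29} [ 0.51888015 -0.02538986  0.04396113]
```

View pics/w1.png

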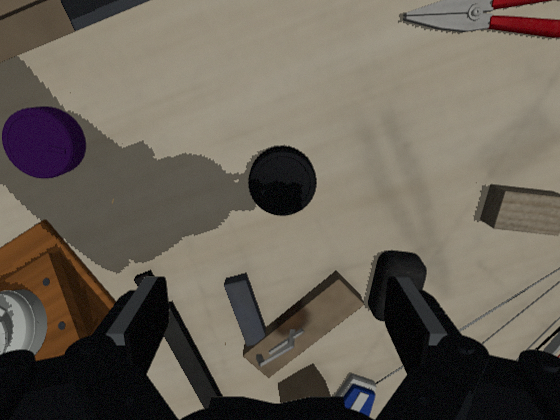

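```bash
python3 -m handwheel '[[-1,[0,0,-60],0],[-1,[0,0,-120],0],[-1,[0,0,-180],0],[-1,[0,0,-240],0],[-1,[0,0,-300],0],[-1,[0,0,-360],0],[-1,[0,0,-420],0],[-1,[0,0,-480],0],[-1,[0,0,-540],0],[-1,[0,0,-600],0],[-1,[0,0,-600],0]]'; python3 - <<'E'
from h import *
p,Rt,s=tool(); print(p,Rt.round(3),s["qpos"].round(3))
I=cv2.imread("pics/w1.png"); a=I[135:225,235:330]
a=np.clip(a.astype(float)*3.5,0,255).astype(np.uint8)
cv2.imwrite("pics/w1c.png",cv2.resize(a,None,fx=5,fy=5,interpolation=2))
E
```

```text
clock: 2.9
tool_pos: [0.4445, 0.1771, 0.6088]
ee_rot: [0.024, 0.169, 0.985, 0.015]
contact_force: [-0.5, 0.2, 0.5]
opening: 0.0855
finger_force: 0.0
[0.44450172 0.17707302 0.60879666] [[-0.941  0.333  0.052]
 [ 0.335  0.942  0.021]
 [-0.042  0.037 -0.998]] [ 0.379  0.306  0.908  2.116 -0.     0.72 ]
```

View pics/w1c.png

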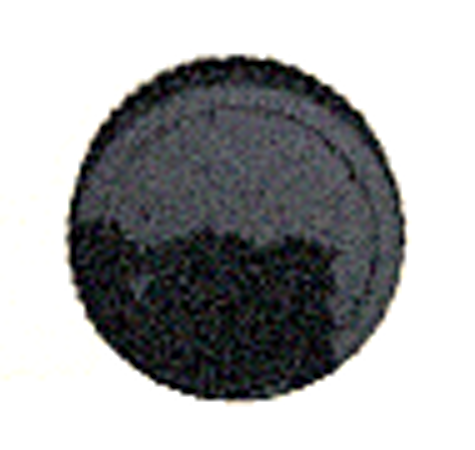

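```bash
python3 -m handwheel '[[-1,[0,0,40],0],[-1,[0,0,80],0],[-1,[0,0,80],0],[-1,[0,0,80],0]]'; python3 - <<'E'
from h import *
p,Rt,s=tool(); print(p,Rt.round(3),s["qpos"].round(3))
E
```

```text
clock: 3.4
tool_pos: [0.4503, 0.1792, 0.5311]
ee_rot: [0.026, 0.17, 0.985, 0.016]
contact_force: [-0.4, -0.4, 0.6]
opening: 0.0857
finger_force: 0.0
[0.45031869 0.17921586 0.53106556] [[-0.941  0.333  0.056]
 [ 0.335  0.942  0.022]
 [-0.046  0.04  -0.998]] [0.379 0.195 0.504 1.819 0.    0.72 ]
```

```bash
python3 -m handwheel '[[-1,[38,-33,25],0],[-1,[76,-66,50],0],[-1,[114,-99,75],0],[-1,[152,-132,100],0],[-1,[190,-165,125],0],[-1,[228,-198,150],0],[-1,[266,-231,150],0],[-1,[266,-231,150],0]]'; python3 - <<'E'
from h import *
p,Rt,s=tool(); print(p,Rt.round(3),s["qpos"].round(3))
E
```

```text
clock: 4.4
tool_pos: [0.1305, 0.0537, 0.3625]
ee_rot: [0.028, 0.169, 0.985, 0.017]
contact_force: [0.6, -0.2, 0.5]
opening: 0.0853
finger_force: 0.0
[0.13052281 0.05373516 0.36245966] [[-0.941  0.333  0.062]
 [ 0.335  0.942  0.025]
 [-0.05   0.044 -0.998]] [ 3.920e-01 -5.000e-01 -4.890e-01  1.515e+00 -1.000e-03  7.330e-01]
```

```bash
python3 -m handwheel '[[-1,[15,-13,60],0],[-1,[30,-26,120],0],[-1,[45,-40,180],0],[-1,[60,-53,200],0],[-1,[75,-66,200],0],[-1,[75,-66,200],0]]'; python3 - <<'E'
from h import *
p,Rt,s=tool(); print(p,Rt.round(3),s["qpos"].round(3))
from scipy.optimize import least_squares
D=np.array([[.26,-.138,1.173,.525,.253],[.291,-.228,1.052,.5276,.2031],[.306,.908,2.116,.4785,.6088],[.195,.504,1.819,.4847,.5311],[-.5,-.489,1.515,.1411,.3625],list(s["qpos"][1:4])+[np.hypot(*p[:2]),p[2]]])
def f(x):
    L1,L2,L3,h,a,o=x;q2,q3,q4,r,z=D.T;P=q2-q3+q4
    return np.r_[a+L1*np.sin(q2)+L2*np.cos(q3-q2+o)+L3*np.cos(P)-r,h+L1*np.cos(q2)+L2*np.sin(q3-q2+o)-L3*np.sin(P)-z]
r=least_squares(f,[.4,.4,.25,.2,0,0]);print(r.x.round(3),np.abs(r.fun).max())
E
```

```text
clock: 5.15
tool_pos: [0.0515, 0.0222, 0.1559]
ee_rot: [0.027, 0.169, 0.985, 0.017]
contact_force: [0.9, -0.3, -0.1]
opening: 0.0855
finger_force: 0.0
[0.05154605 0.02219797 0.15586765] [[-0.941  0.333  0.059]
 [ 0.334  0.942  0.024]
 [-0.048  0.042 -0.998]] [ 0.419 -0.667 -1.054  1.12  -0.002  0.759]
[ 0.567  0.391  0.421  0.22  -0.     0.156] 0.00021707825203340358
```

```bash
python3 -m handwheel '[[-1,[-45,40,0],-0.18],[-1,[-90,80,0],-0.36],[-1,[-135,120,0],-0.54],[-1,[-180,160,0],-0.72],[-1,[-225,200,0],-0.9],[-1,[-270,240,0],-1.08],[-1,[-315,275,0],-1.26],[-1,[-353,308,30],-1.44],[-1,[-353,308,60],-1.62],[-1,[-353,308,60],-1.8],[-1,[-353,308,60],-1.98],[-1,[-353,308,60],-2.16],[-1,[-353,308,60],-2.33],[-1,[-353,308,60],-2.33],[-1,[-353,308,60],-2.33]]'; python3 - <<'E'
from h import *
p,Rt,s=tool(); print(p,Rt.round(3),s["qpos"].round(3))
C=cal("wrist"); I,d=get_image("wrist"); cv2.imwrite("pics/w2.png",I[:,:,::-1]); np.save("w2.npy",d)
V,U=np.mgrid[0:420,0:560]; W=world("wrist",U,V,d,C)
m=(np.hypot(W[...,0]-.49,W[...,1]-.195)<.045)&(abs(W[...,2]-.024)<.008)&(I.max(2)<80)
w=W[m]; uv=np.c_[U[m],V[m]]
print(m.sum(),uv.min(0),uv.max(0),((w.max(0)+w.min(0))/2).round(4),np.ptp(w,0).round(4),w.mean(0))
c=w.mean(0)
# unwarp top view 
X,Y=np.meshgrid(np.linspace(-.035,.035,300),np.linspace(-.035,.035,300))
P=np.stack([c[0]-Y,c[1]-X,0*X+.024],-1); q=pix("wrist",P,C).astype(np.float32)
o=cv2.remap(I,q[...,0],q[...,1],1)[:,:,::-1]; o=np.clip(o.astype(float)*4,0,255).astype(np.uint8)
hz=cv2.remap(W[...,2].astype(np.float32),q[...,0],q[...,1],0); hz=np.clip((hz-.018)/.012*255,0,255).astype(np.uint8)
cv2.imwrite("pics/w2c.png",np.hstack([o,cv2.cvtColor(hz,8)]))
E
```

```text
clock: 7.02
tool_pos: [0.4893, 0.1951, 0.1212]
ee_rot: [-0.025, 0.837, -0.546, 0.017]
contact_force: [-0.9, -0.8, -0.5]
opening: 0.0854
finger_force: 0.0
[0.48928991 0.19507681 0.12119966] [[ 0.404 -0.913  0.056]
 [-0.915 -0.403  0.022]
 [ 0.002 -0.06  -0.998]] [ 0.379  0.317 -0.429  0.764 -0.    -1.607]
6124 [236 177] [326 264] [0.4914 0.1997 0.0212] [0.0563 0.0567 0.0103] [0.4917118  0.19811059 0.02220663]
```

View pics/w2c.png

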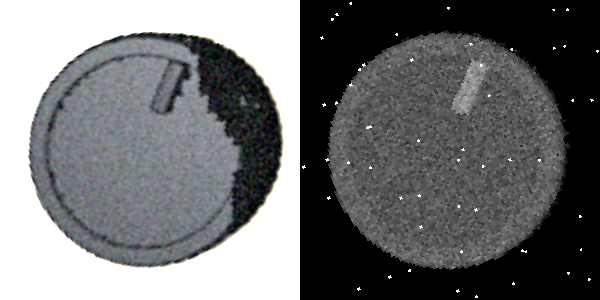

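```bash
python3 -m handwheel '[[-1,[-3,3,50],0],[-1,[-3,3,90],0],[-1,[-3,3,99],0],[-1,[-3,3,99],0],[0.3,[-3,3,99],0],[0.3,[-3,3,99],0],[0.6,[-3,3,99],0],[0.6,[-3,3,99],0],[0.6,[-3,3,99],0]]' 60;  python3 - <<'E'
from h import *
p,Rt,s=tool(); print(p.round(4),Rt.round(3)[:,2],s["qpos"].round(3))
E
```

```text
clock: 8.2
tool_pos: [0.4901, 0.1986, 0.0243]
ee_rot: [-0.025, 0.838, -0.545, 0.018]
contact_force: [-1.4, -0.0, 7.6]
opening: 0.0546
finger_force: 62.2
[0.4901 0.1986 0.0243] [ 0.058  0.023 -0.998] [ 0.385  0.437 -0.552  0.519 -0.    -1.604]
```

```bash
python3 -m handwheel '[[0.6,[0,-3,-50],0],[0.6,[10,3,-105],0],[0.6,[20,11,-160],0],[0.6,[32,20,-215],0],[0.6,[44,29,-270],0],[0.6,[56,37,-325],0],[0.6,[68,46,-380],0],[0.6,[81,54,-435],0],[0.6,[81,54,-490],0],[0.6,[81,54,-545],0],[0.6,[81,54,-580],0]]'; cat > st.py <<'E'
from h import *
p,Rt,s=tool(); z=Rt[:,2]
print(p.round(4),"tilt",np.degrees(np.arccos(-z[2])).round(2),"az",np.degrees(np.arctan2(z[1],z[0])).round(1),"x",Rt[:,0].round(3),"y",Rt[:,1].round(3),"z",z.round(3),s["qpos"].round(3),"op",round(s["opening"],4),"F",np.round(s["contact_force"],1),"M",np.round(s["wrist_torque"],2))
E
python3 st.py
python3 -m handwheel '[[0.6,[0,0,-62],0]]'|head -1;python3 st.py
python3 -m handwheel '[[0.6,[0,0,-62],0]]'|head -1;python3 st.py
```

```text
clock: 9.57
tool_pos: [0.4396, 0.0892, 0.6017]
ee_rot: [-0.026, 0.838, -0.545, 0.019]
contact_force: [1.0, 1.2, -0.2]
opening: 0.0545
finger_force: 64.2
[0.4396 0.0892 0.6017] tilt 3.67 az 20.7 x [ 0.406 -0.914  0.004] y [-0.912 -0.405 -0.064] z [ 0.06   0.023 -0.998] [ 0.193  0.213  0.743  2.038  0.011 -1.795] op 0.0545 F [ 1.   1.2 -0.2] M [-0.03  0.01 -0.04]
clock: 9.7
[0.4312 0.0872 0.6315] tilt 5.21 az 17.9 x [ 0.406 -0.914  0.01 ] y [-0.91  -0.405 -0.09 ] z [ 0.086  0.028 -0.996] [ 0.192  0.227  0.864  2.118  0.011 -1.796] op 0.0543 F [-54.5 -10.7  -5.5] M [-0.83  4.2   0.06]
clock: 9.82
[0.4171 0.0841 0.6489] tilt 7.63 az 15.8 x [ 0.405 -0.914  0.019] y [-0.906 -0.403 -0.131] z [ 0.128  0.036 -0.991] [ 0.191  0.191  0.869  2.116  0.011 -1.797] op 0.0545 F [-0.5  0.8 -1. ] M [-0.03  0.13 -0.04]
```

```bash
python3 -m handwheel '[[0.6,[0,0,-300],0]]'|head -1;python3 st.py
```

```text
clock: 9.95
[0.4    0.0805 0.6655] tilt 9.88 az 14.7 x [ 0.403 -0.915  0.027] y [-0.9   -0.402 -0.169] z [ 0.166  0.044 -0.985] [ 0.19   0.151  0.87   2.117  0.011 -1.797] op 0.0547 F [ 0.2 -0.1 -0. ] M [-0.03  0.16 -0.02]
```

```bash
python3 - <<'E'
# stand/pot pose from top + scene depth of start pictures: RANSAC-free look at rim points
from h import *
for n in ("top","scene"):
    d=np.load(n+"0.npy"); p=cv2.imread(f"pics/{n}0.png").astype(int); C=cal(n)
    V,U=np.mgrid[0:420,0:560]; W=world(n,U,V,d,C)
    m=(W[...,0]>.4)&(W[...,0]<.65)&(W[...,1]>-.28)&(W[...,1]<.06)&(W[...,2]>.01)&(W[...,2]<.16)&(d>0)
    wood=m&(p[...,2]-p[...,0]>40)
    white=m&(p.min(2)>110)&(np.ptp(p,axis=2)<40)&(W[...,2]>.05)
    r=cv2.minAreaRect((W[wood][:,:2]*1000).astype(np.float32)); print(n,"wood rect",r, wood.sum())
    w=W[white]
    for s in (w[w[:,1]>-.115],w[w[:,1]<-.115]): print(len(s),s.mean(0).round(4),s.min(0).round(3),s.max(0).round(3))
E
```

```text
top wood rect ((538.3367309570312, -115.562255859375), (122.24885559082031, 226.47586059570312), 11.684041976928711) 1346
205 [ 0.5239 -0.0557  0.0753] [ 0.493 -0.084  0.05 ] [ 0.552 -0.03   0.097]
209 [ 0.5483 -0.1732  0.0756] [ 0.517 -0.22   0.056] [ 0.596 -0.149  0.1  ]
scene wood rect ((530.863525390625, -116.16398620605469), (113.95706176757812, 230.06094360351562), 13.620170593261719) 1466
272 [ 0.5179 -0.0681  0.0704] [ 0.491 -0.089  0.05 ] [ 0.552 -0.028  0.096]
302 [ 0.5422 -0.1854  0.0714] [ 0.516 -0.211  0.051] [ 0.607 -0.154  0.095]
```

```bash
python3 -m handwheel '[[0.6,[10,-22,-57],0]]'|head -1;python3 -m handwheel '[[0.6,[8,-25,-56],0]]'|head -1;python3 st.py;python3 -m handwheel '[[0.6,[8,-28,-54],0]]'|head -1;python3 -m handwheel '[[0.6,[8,-30,-54],0]]'|head -1;python3 st.py
```

```text
clock: 10.07
clock: 10.2
[0.4128 0.0755 0.6943] tilt 15.0 az 13.2 x [ 0.399 -0.916  0.048] y [-0.882 -0.397 -0.254] z [ 0.252  0.059 -0.966] [ 0.17   0.156  0.964  2.117  0.015 -1.816] op 0.0543 F [0.2 0.  0.2] M [-0.09  0.24  0.  ]
clock: 10.32
clock: 10.45
[0.4252 0.0756 0.7226] tilt 20.01 az 12.3 x [ 0.393 -0.917  0.068] y [-0.857 -0.392 -0.335] z [ 0.334  0.073 -0.94 ] [ 0.164  0.167  1.063  2.117  0.018 -1.82 ] op 0.0545 F [-0.1  0.3 -0.7] M [-0.13  0.35 -0.02]
```

```bash
python3 -m handwheel '[[0.6,[8,-32,-53],0]]'|head -1;python3 -m handwheel '[[0.6,[8,-34,-52],0]]'|head -1;python3 -m handwheel '[[0.6,[8,-36,-50],0]]'|head -1;python3 st.py;
```

```text
clock: 10.58
clock: 10.7
clock: 10.82
[0.4367 0.0779 0.7669] tilt 27.69 az 11.6 x [ 0.38  -0.92   0.098] y [-0.805 -0.381 -0.454] z [ 0.455  0.094 -0.885] [ 0.164  0.181  1.21   2.117  0.018 -1.818] op 0.0546 F [-0.1 -0.2 -0.3] M [-0.09  0.46  0.03]
```

```bash
python3 -m handwheel '[[0.6,[3,-14,-18],0]]'|head -1;python3 st.py; python3 -m handwheel '[[0.6,[10,30,45],0],[0.6,[20,60,91],0],[0.6,[31,93,140],0],[0.6,[43,125,190],0],[0.6,[54,160,240],0],[0.6,[65,193,290],0],[0.6,[77,226,340],0],[0.6,[87,260,390],0],[0.6,[95,300,440],0],[0.6,[95,300,440],0],[0.6,[95,300,440],0]]' | head -1; python3 st.py
cat > look.py <<'E'
from h import *
import sys
from scipy.optimize import least_squares
n=sys.argv[1]; C=cal("wrist"); I,d=get_image("wrist"); cv2.imwrite(f"pics/{n}.png",I[:,:,::-1]); np.save(n+".npy",d)
V,U=np.mgrid[0:420,0:560]; W=world("wrist",U,V,d,C); p=I.astype(int)
yaw=np.radians(11.7); a=np.array([-np.sin(.5)*np.cos(yaw),-np.sin(.5)*np.sin(yaw),np.cos(.5)])
ys=np.array([-np.sin(yaw),np.cos(yaw),0]); xs=np.cross(ys,a); F=np.stack([xs,ys,a])
for nm,c0 in (("left",[.51,-.058,.088]),("right",[.534,-.176,.088])):
    L=(W-c0)@F.T
    m=(np.hypot(L[...,0],L[...,1])<.036)&(abs(L[...,2])<.03)&(p.min(2)>90)&(np.ptp(p,axis=2)<45)&(d>0)
    l=L[m]
    if len(l)<50: print(nm,"few",len(l)); continue
    h=np.histogram(l[:,2],bins=np.arange(-.03,.031,.001)); top=np.percentile(l[:,2],99)
    r=l[(l[:,2]>top-.0025)]
    # fit circle to outer edge of rim points
    hull=cv2.convexHull((r[:,:2]*1e4).astype(np.float32))[:,0]/1e4
    f=least_squares(lambda x:np.hypot(hull[:,0]-x[0],hull[:,1]-x[1])-x[2],[0,0,.018],loss="soft_l1",f_scale=.001)
    print(nm,len(l),len(r),"top",top.round(4),"med",np.median(r[:,2]).round(4),"circ",f.x.round(4),"res",np.abs(f.fun).max().round(4),"world",(np.array(c0)+np.r_[f.x[:2],top-.0008]@F).round(4))
    A=np.c_[r[:,:2],np.ones(len(r))]; print(" plane slopes",np.linalg.lstsq(A,r[:,2],rcond=None)[0].round(3))
E
python3 look.py w3
```

```text
clock: 10.95
[0.4378 0.0784 0.7726] tilt 28.68 az 11.6 x [ 0.378 -0.92   0.101] y [-0.797 -0.379 -0.469] z [ 0.47   0.096 -0.877] [ 0.165  0.182  1.229  2.117  0.018 -1.816] op 0.0546 F [ 0.4 -1.1 -0.8] M [-0.13  0.5  -0.02]
clock: 12.32
[ 0.4375 -0.0791  0.249 ] tilt 28.01 az 12.1 x [ 0.378 -0.921  0.094] y [-0.804 -0.376 -0.46 ] z [ 0.459  0.099 -0.883] [-0.347 -0.156 -0.723  0.581  0.251 -2.275] op 0.0546 F [ 0.1 -0.1 -0.7] M [-0.06  0.5  -0.01]
left 2579 407 top -0.001 med -0.0022 circ [-0.0045 -0.0003  0.0169] res 0.0004 world [ 0.507  -0.0589  0.0842]
 plane slopes [-0.002  0.001 -0.002]
right 3444 569 top -0.0014 med -0.0026 circ [-0.004   0.0005  0.0169] res 0.0003 world [ 0.5315 -0.176   0.0842]
 plane slopes [-0.001 -0.003 -0.003]
```

View pics/w3.png

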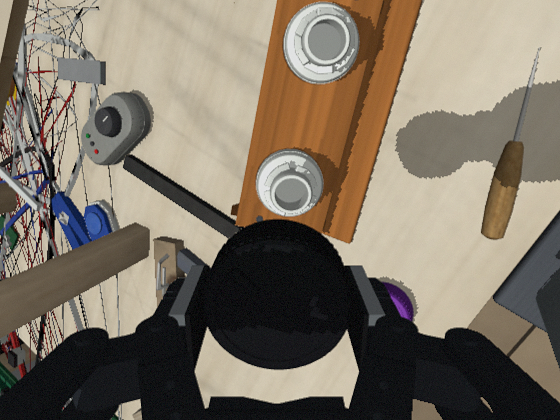

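```bash
cat > lidcheck.py <<'E'
from h import *
import sys
n=sys.argv[1]; I=cv2.imread(f"pics/{n}.png"); d=np.load(n+".npy"); C=cal("wrist"); p,Rt,s=tool()
V,U=np.mgrid[0:420,0:560]; T=(world("wrist",U,V,d,C)-p)@Rt
m=(np.hypot(T[...,0],T[...,1])<.034)&(abs(T[...,2])<.022)&(d>0)&(abs(T[...,1])<.0285)
t=T[m]; k=np.ones(len(t),bool)
for _ in range(8):
    A=np.c_[t[:,:2],np.ones(len(t))]; x=np.linalg.lstsq(A[k],t[k,2],rcond=None)[0]; r=t[:,2]-A@x; k=abs(r)<.0012
tt=t[k]; print("n",k.sum(),"plane z=",x.round(4),"deg",np.degrees(np.arctan(np.hypot(x[0],x[1]))).round(1),"centre",((tt.max(0)+tt.min(0))/2).round(4),"span",np.ptp(tt,0).round(4))
q=t[(r<-.0008)&(r>-.003)&(np.hypot(t[:,0],t[:,1])<.027)]; print("rib pts",len(q),np.median(q,0).round(4) if len(q) else "")
E
python3 lidcheck.py w3
python3 - <<'E'
from h import *
p,Rt,s=tool(); yaw=np.radians(11.7); a=np.array([-np.sin(.5)*np.cos(yaw),-np.sin(.5)*np.sin(yaw),np.cos(.5)])
for nm,c in (("L",[.507,-.0589,.0838]),("R",[.5315,-.176,.0838])):
    for h in (.035,.02):print(nm,h,"tool shift mm so TCP at axis, lid edge h above rim:",(1000*Rt.T@(np.array(c)+(h+.024)*a-p)).round(1))
E
```

```text
n 14099 plane z= [ 0.0033 -0.0571  0.0021] deg 3.3 centre [-0.0004 -0.      0.0022] span [0.0556 0.0569 0.0055]
rib pts 1760 [ 0.0084 -0.005   0.0008]
L 0.035 tool shift mm so TCP at axis, lid edge h above rim: [-10.5  17.6 122.5]
L 0.02 tool shift mm so TCP at axis, lid edge h above rim: [-10.5  17.5 137.5]
R 0.035 tool shift mm so TCP at axis, lid edge h above rim: [106.6  42.2 122.5]
R 0.02 tool shift mm so TCP at axis, lid edge h above rim: [106.6  42.2 137.5]
```

```bash
python3 -m handwheel '[[0.6,[-5,9,50],0],[0.6,[-10,17,100],0],[0.6,[-10.5,17.5,135],0],[0.6,[-10.5,17.5,148],0],[0.6,[-10.5,17.5,158],0],[0.6,[-10.5,17.5,158],0]]'|head -1;python3 st.py; python3 -m handwheel '[[0.6,[0,0,4],0],[0.6,[0,0,4],0]]'|head -1;python3 st.py;python3 -m handwheel '[[0.6,[0,0,4],0],[0.6,[0,0,4],0]]'|head -1;python3 st.py
```

```text
clock: 13.12
[ 0.5006 -0.0619  0.1079] tilt 28.73 az 11.5 x [ 0.379 -0.92   0.103] y [-0.797 -0.381 -0.47 ] z [ 0.471  0.096 -0.877] [-0.247  0.126 -0.918  0.068  0.21  -2.185] op 0.0544 F [ 0.7 -0.4  0.3] M [-0.1   0.49  0.05]
clock: 13.38
[ 0.5002 -0.0615  0.1029] tilt 28.54 az 11.6 x [ 0.378 -0.92   0.101] y [-0.799 -0.38  -0.467] z [ 0.468  0.096 -0.878] [-0.245  0.136 -0.923  0.056  0.208 -2.183] op 0.0547 F [-0.9  0.3 -0.8] M [-0.    0.65  0.09]
clock: 13.62
[ 0.5019 -0.0611  0.0988] tilt 28.51 az 11.7 x [ 0.379 -0.92   0.1  ] y [-0.799 -0.38  -0.467] z [ 0.467  0.097 -0.879] [-0.243  0.146 -0.926  0.044  0.208 -2.181] op 0.0547 F [-2.5  0.8  1.3] M [0.14 0.85 0.11]
```

```bash
cat > st.py <<'E'
from h import *
p,Rt,s=tool(); z=Rt[:,2]; yaw=np.radians(11.7)
a=np.array([-np.sin(.5)*np.cos(yaw),-np.sin(.5)*np.sin(yaw),np.cos(.5)]); ys=np.array([-np.sin(yaw),np.cos(yaw),0]); F=np.stack([np.cross(ys,a),ys,a])
for n,c in (("L",[.507,-.0589,.0838]),("R",[.5315,-.176,.0838])):
    l=F@(p-c)*1000
    if np.linalg.norm(l)<90: print(n,"TCP in mouth mm",l.round(1),end=" ")
X=F@Rt[:,0]
print(p.round(4),"tilt",np.degrees(np.arccos(-z[2])).round(2),"az",np.degrees(np.arctan2(z[1],z[0])).round(1),"xang",np.degrees(np.arctan2(X[1],X[0])).round(1),"q6",s["qpos"][5].round(2),"op",round(s["opening"],4),"Fm",(F@s["contact_force"]).round(1),"Mm",(F@s["wrist_torque"]).round(2))
E
python3 -m handwheel '[[0.6,[0,0,3],0],[0.6,[0,0,3],0]]'|head -1;python3 st.py;python3 -m handwheel '[[0.6,[0,0,3],0],[0.6,[0,0,3],0]]'|head -1;python3 st.py
```

```text
clock: 13.88
L TCP in mouth mm [ 2.5 -1.2 14.8] [ 0.5024 -0.0611  0.098 ] tilt 28.58 az 11.5 xang -77.9 q6 -2.18 op 0.0544 Fm [-5.7  2.7 38.7] Mm [0.63 1.69 0.12]
clock: 14.12
L TCP in mouth mm [ 2.6 -1.7 13.2] [ 0.5034 -0.0614  0.0966] tilt 28.65 az 11.4 xang -78.1 q6 -2.18 op 0.0549 Fm [-7.1  1.6 58.3] Mm [ 0.74  1.89 -0.63]
```

```bash
python3 -m handwheel '[[0.6,[0,0,-6],0],[0.2,[0,0,-6],0],[-0.2,[0,0,-6],0],[-0.2,[0,0,-6],0]]' ;python3 st.py; python3 - <<'E'
from h import *
I,d=get_image("wrist"); cv2.imwrite("pics/w4.png",I[:,:,::-1]); np.save("w4.npy",d)
E
python3 lidcheck.py w4
```

```text
clock: 14.62
tool_pos: [0.502, -0.061, 0.0984]
ee_rot: [-0.173, 0.812, -0.529, 0.174]
contact_force: [-3.6, 1.0, -0.1]
opening: 0.0547
finger_force: 64.2
L TCP in mouth mm [ 2.3 -1.1 15.4] [ 0.502  -0.061   0.0984] tilt 28.47 az 11.7 xang -77.9 q6 -2.18 op 0.0547 Fm [-3.   1.7  1.5] Mm [ 0.35  1.11 -0.02]
n 14346 plane z= [ 0.0112 -0.0276  0.0012] deg 1.7 centre [-0.0005  0.0001  0.0013] span [0.0557 0.0569 0.004 ]
rib pts 1857 [ 0.008  -0.0051  0.    ]
```

```bash
python3 -m handwheel '[[-0.7,[0,0,0],0],[-0.7,[0,0,0],0],[-0.7,[0,0,0],0],[-0.7,[0,0,0],0]]' | tail -2;python3 st.py; python3 - <<'E'
from h import *
I,d=get_image("wrist"); cv2.imwrite("pics/w5.png",I[:,:,::-1]); np.save("w5.npy",d)
E
python3 lidcheck.py w5
```

```text
opening: 0.0728
finger_force: 0.0
L TCP in mouth mm [ 3.5 -1.6 16. ] [ 0.5029 -0.0614  0.0995] tilt 28.6 az 11.6 xang -77.9 q6 -2.18 op 0.0728 Fm [-0.   0.3 -0.2] Mm [-0.07  0.44  0.02]
n 12632 plane z= [-0.0399  0.143   0.0013] deg 8.4 centre [-0.003   0.0037  0.0021] span [0.0558 0.0495 0.0095]
rib pts 1285 [ 0.0081 -0.003  -0.001 ]
```

```bash
python3 -m handwheel '[[-0.7,[-1,3,0],0],[-0.7,[-1,3,0],0],[0.1,[-1,3,0],0],[0.1,[-1,3,0],0],[0.1,[-1,3,0],0],[0.1,[-1,3,1],0]]' | tail -2;python3 st.py; python3 - <<'E'
from h import *
I,d=get_image("wrist"); cv2.imwrite("pics/w5.png",I[:,:,::-1]); np.save("w5.npy",d)
E
python3 lidcheck.py w5
```

```text
opening: 0.0554
finger_force: 63.3
L TCP in mouth mm [-0.1 -1.1 16. ] [ 0.4996 -0.0615  0.0978] tilt 28.59 az 11.5 xang -77.9 q6 -2.18 op 0.0554 Fm [-2.1  2.3 33.3] Mm [0.29 1.2  0.07]
n 13346 plane z= [-0.0515  0.131   0.0028] deg 8.0 centre [-0.0017  0.      0.0028] span [0.0561 0.0569 0.0107]
rib pts 1511 [ 0.0082 -0.0068  0.0003]
```

```bash
cat > lk.sh <<'E'
python3 st.py; python3 - <<'P'
from h import *
I,d=get_image("wrist"); cv2.imwrite("pics/w5.png",I[:,:,::-1]); np.save("w5.npy",d)
P
python3 lidcheck.py w5
E
python3 -m handwheel '[[0.1,[0,-3,-3],0],[0.1,[1,-4,-3],0]]' | head -1;bash lk.sh;  python3 -m handwheel '[[0.1,[0,0,1],0.15],[0.1,[0,0,1],0.3],[0.1,[0,0,1],0.3]]' | head -1;bash lk.sh
```

```text
clock: 16.27
L TCP in mouth mm [ 0.5 -0.7 17.8] [ 0.4993 -0.0612  0.0997] tilt 28.2 az 11.6 xang -78.0 q6 -2.18 op 0.0549 Fm [-7.  -1.1  3.5] Mm [-0.19  1.82 -0.01]
n 13272 plane z= [-0.0533  0.1315  0.003 ] deg 8.1 centre [-0.0014 -0.0001  0.0029] span [0.0555 0.0566 0.0104]
rib pts 1540 [ 0.0088 -0.0065  0.0005]
clock: 16.7
L TCP in mouth mm [ 0.1 -0.7 16.3] [ 0.4996 -0.0612  0.0982] tilt 28.16 az 11.6 xang -95.2 q6 -1.88 op 0.0549 Fm [-4.5 -2.2  1. ] Mm [-0.4   1.63  0.05]
n 13180 plane z= [-0.0663  0.1302  0.003 ] deg 8.3 centre [-0.0017 -0.      0.0029] span [0.0558 0.0568 0.0107]
rib pts 1491 [ 0.0087 -0.0064  0.0004]
```

```bash
python3 -m handwheel '[[0.1,[0,0,1],0],[0.1,[0,0,3],0],[0.1,[0,0,5],0],[0.1,[0,0,7],0]]' 20| head -1;bash lk.sh;  python3 -m handwheel '[[0.1,[0,0,2],0],[0.1,[0,0,4],0],[0.1,[0,0,4],0]]' 20 | head -1;bash lk.sh
```

```text
clock: 17.25
L TCP in mouth mm [ 0.5 -0.8 13. ] [ 0.5015 -0.0609  0.0955] tilt 28.33 az 11.4 xang -95.2 q6 -1.88 op 0.0554 Fm [-13.8   1.7  95. ] Mm [0.56 3.42 0.16]
n 13620 plane z= [-0.0458  0.1057  0.0018] deg 6.6 centre [-0.0014 -0.      0.0018] span [0.0557 0.0567 0.0092]
rib pts 1620 [ 0.0085 -0.0057 -0.0003]
clock: 17.68
L TCP in mouth mm [ 2.1 -1.4  9.3] [ 0.5047 -0.0608  0.0929] tilt 28.51 az 11.3 xang -95.2 q6 -1.87 op 0.0554 Fm [-9.9  0.8 66. ] Mm [ 0.25  2.36 -0.18]
n 14600 plane z= [-0.018   0.0028 -0.0019] deg 1.0 centre [-0.0012  0.0001 -0.0019] span [0.0555 0.0568 0.0033]
rib pts 1801 [ 0.0075 -0.0059 -0.0031]
```

```bash
python3 -m handwheel '[[0.1,[0,0,-3],0],[0.1,[0,0,-3],0]]' 60| head -1;bash lk.sh;  python3 -m handwheel '[[0.1,[0,0,0],0.15],[0.1,[0,0,0.5],0.3],[0.1,[0,0,1],0.45],[0.1,[0,0,1],0.45]]' | head -1;bash lk.sh
```

```text
clock: 17.98
L TCP in mouth mm [ 1.9 -1.2 10.1] [ 0.5041 -0.0608  0.0936] tilt 28.4 az 11.4 xang -95.1 q6 -1.88 op 0.0546 Fm [-6.7 -0.8 26.8] Mm [-0.08  1.78  0.1 ]
n 14603 plane z= [-0.0169  0.003  -0.0016] deg 1.0 centre [-0.001  -0.0001 -0.0016] span [0.0553 0.0568 0.0033]
rib pts 1753 [ 0.0081 -0.0057 -0.0028]
clock: 18.52
L TCP in mouth mm [3.5 1.9 8.9] [ 0.5055 -0.0573  0.0933] tilt 28.61 az 12.4 xang -120.8 q6 -1.43 op 0.0547 Fm [-2.1  7.5 23.5] Mm [1.67 0.96 0.84]
n 15217 plane z= [-0.0205 -0.0126 -0.0027] deg 1.4 centre [ 0.0032  0.     -0.0028] span [0.0572 0.0569 0.0035]
rib pts 1616 [ 0.0078 -0.0075 -0.004 ]
```

```bash
python3 -m handwheel '[[0.1,[0,0,0],0.15],[0.1,[0,0,0.5],0.3],[0.1,[0,0,0.5],0.3]]' | head -1;bash lk.sh;  python3 -m handwheel '[[0.1,[0,0,0],0.15],[0.1,[0,0,0.5],0.3],[0.1,[0,0,0.5],0.3]]' | head -1;bash lk.sh
```

```text
clock: 18.95
L TCP in mouth mm [4.9 1.8 9. ] [ 0.5066 -0.0572  0.0941] tilt 28.76 az 12.4 xang -138.1 q6 -1.12 op 0.0548 Fm [-2.4  8.8 39.9] Mm [ 1.92  0.83 -0.41]
n 15550 plane z= [-0.0178 -0.0165 -0.0032] deg 1.4 centre [ 0.0053  0.     -0.0032] span [0.0557 0.0568 0.0037]
rib pts 1393 [ 0.0069 -0.0091 -0.0044]
clock: 19.38
L TCP in mouth mm [5.1 0.5 8.2] [ 0.5074 -0.0583  0.0934] tilt 28.74 az 12.1 xang -155.3 q6 -0.82 op 0.0545 Fm [-1.2  6.1 26.9] Mm [ 1.08  0.72 -0.16]
n 15569 plane z= [-0.016  -0.0165 -0.0031] deg 1.3 centre [ 0.0054 -0.     -0.0031] span [0.0557 0.0567 0.0036]
rib pts 1376 [ 0.0067 -0.0097 -0.0043]
```

```bash
cat >> lidcheck.py <<'E'
c=(tt.max(0)+tt.min(0))/2; rr=np.hypot(t[:,0]-c[0],t[:,1]-c[1]); 
rib=(r<-.0009)&(r>-.003)&(rr<.024)&(rr>.012)
g=t[rib][:,:2]-c[:2]; an=np.degrees(np.arctan2(g[:,1],g[:,0])); h,e=np.histogram(an,36,(-180,180)); b=np.argsort(h)[-4:]
yaw=np.radians(11.7); a=np.array([-np.sin(.5)*np.cos(yaw),-np.sin(.5)*np.sin(yaw),np.cos(.5)]); ys=np.array([-np.sin(yaw),np.cos(yaw),0]); F=np.stack([np.cross(ys,a),ys,a])
k2=abs((an-e[b[-1]]-5+180)%360-180)<20; v=np.r_[np.median(g[k2],0),0]; w=F@Rt@v
print("rib n",h[b],"bins",e[b],"tool ang",np.degrees(np.arctan2(v[1],v[0])).round(1),"MOUTH rib ang",np.degrees(np.arctan2(w[1],w[0])).round(1))
nrm=F@Rt@np.array([x[0],x[1],-1]); print("lid tilt in mouth deg",np.degrees(nrm[:2]).round(1))
for n_,c_ in (("L",[.507,-.0589,.0838]),("R",[.5315,-.176,.0838])):
    l=F@(p+Rt@np.r_[c[:2],x@np.r_[c[:2],1]]-c_)
    if np.linalg.norm(l)<.06: print(n_,"lid origin in mouth mm",(l*1000-[0,0,24]).round(1))
E
python3 lidcheck.py w5
```

```text
n 15569 plane z= [-0.016  -0.0165 -0.0031] deg 1.3 centre [ 0.0054 -0.     -0.0031] span [0.0557 0.0567 0.0036]
rib pts 1376 [ 0.0067 -0.0097 -0.0043]
rib n [ 23  24 140 164] bins [-90. -60. -80. -70.] tool ang -69.7 MOUTH rib ang -85.5
lid tilt in mouth deg [ 1.1 -0.7]
L lid origin in mouth mm [  0.1  -1.8 -12.6]
```

```bash
python3 -m handwheel '[[-0.7,[0,0,0],0],[-0.7,[0,0,0],0],[-0.7,[5,0,0],0],[-0.7,[5,0,0],0]]' | head -1;bash lk.sh
```

```text
clock: 19.92
L TCP in mouth mm [-1.5 -3.3  6.7] [ 0.5033 -0.063   0.0889] tilt 28.48 az 11.6 xang -155.3 q6 -0.83 op 0.0727 Fm [ 0.2 -0.3 -0.4] Mm [-0.01  0.39 -0.02]
n 15336 plane z= [ 0.0102 -0.0131 -0.0055] deg 1.0 centre [-0.0021  0.0013 -0.0055] span [0.0559 0.0544 0.0032]
rib pts 1780 [ 0.004  -0.0078 -0.0066]
rib n [ 24  27 135 174] bins [-30. -90. -70. -80.] tool ang -71.5 MOUTH rib ang -83.7
lid tilt in mouth deg [-0.1 -0.9]
L lid origin in mouth mm [  0.3  -1.2 -11.7]
```

```bash
python3 -m handwheel '[[-0.7,[-2,1,-4],0],[-0.7,[-2,1,-4],0],[0.1,[-2,1,-4],0],[0.1,[-2,1,-4],0],[0.1,[-2,1,-3],0],[0.1,[-2,1,-2.5],0.15],[0.1,[-2,1,-2],0.3],[0.1,[-2,1,-1.5],0.45],[0.1,[-2,1,-1.5],0.45]]' 60| head -1;bash lk.sh
```

```text
clock: 21.1
L TCP in mouth mm [10.2 -1.7 10.4] [ 0.5112 -0.0598  0.0978] tilt 29.53 az 11.8 xang 179.3 q6 -0.38 op 0.0547 Fm [ 8.9  6.  17.1] Mm [ 1.12 -1.39  0.74]
n 14260 plane z= [-0.0212 -0.0253 -0.0009] deg 1.9 centre [ 0.0086 -0.0001 -0.0011] span [0.0506 0.0568 0.0041]
rib pts 1212 [ 0.0082 -0.0103 -0.0023]
rib n [ 23  61  67 199] bins [ 170.  -80. -100.  -90.] tool ang -84.8 MOUTH rib ang -95.8
lid tilt in mouth deg [ 0.3 -1.5]
L lid origin in mouth mm [  1.6  -1.7 -12.6]
```

```bash
python3 -m handwheel '[[-0.7,[0,0,0],0],[-0.7,[0,0,0],0],[-0.7,[0,0,0],0]]' | head -1;bash lk.sh
```

```text
clock: 21.52
L TCP in mouth mm [-0.3 -1.3  8.1] [ 0.5032 -0.061   0.0908] tilt 28.45 az 11.7 xang 178.9 q6 -0.38 op 0.0722 Fm [-0.1  0.9 -0.6] Mm [ 0.06  0.43 -0.01]
n 15202 plane z= [ 0.0079 -0.0182 -0.004 ] deg 1.1 centre [ 0.0003  0.0008 -0.004 ] span [0.0557 0.0553 0.0034]
rib pts 1921 [ 0.0003 -0.0056 -0.0052]
rib n [ 24  24 128 177] bins [ -30.  -60. -110. -100.] tool ang -97.7 MOUTH rib ang -83.4
lid tilt in mouth deg [-0.3 -1. ]
L lid origin in mouth mm [ -0.4  -0.4 -11.8]
```

```bash
python3 -m handwheel '[[0.1,[0,0.5,-1],0],[0.1,[0,0.5,-1],0],[0.1,[0,0.5,-1],0],[0.1,[0,0.5,-1],-0.15],[0.1,[0,0.5,-1],-0.3],[0.1,[0,0.5,-1],-0.45],[0.1,[0,0.5,-1],-0.6],[0.1,[0,0.5,-1],-0.75],[0.1,[0,0.5,-1.5],-0.9],[0.1,[0,0.5,-4],-0.9]]' 70| head -1;bash lk.sh
python3 -m handwheel '[[0.1,[0,0,-10],0],[0.1,[0,0,-22],0],[0.1,[0,0,-36],0],[0.1,[0,0,-36],0]]'|head -1;bash lk.sh
```

```text
clock: 22.82
L TCP in mouth mm [ 0.9 -1.  12.6] [ 0.5021 -0.0609  0.0953] tilt 28.57 az 11.6 xang -129.5 q6 -1.28 op 0.0545 Fm [-0.2  0.6 -0.2] Mm [ 0.04  0.48 -0.04]
n 15094 plane z= [ 0.0055 -0.0114 -0.0024] deg 0.7 centre [ 0.0003 -0.     -0.0024] span [0.0556 0.0569 0.0031]
rib pts 1922 [ 0.0001 -0.0059 -0.0035]
rib n [ 24  24 116 178] bins [   0.  -80. -110. -100.] tool ang -97.7 MOUTH rib ang -31.8
lid tilt in mouth deg [ 0.4 -0.6]
L lid origin in mouth mm [ 0.8 -1.3 -9. ]
clock: 23.38
L TCP in mouth mm [ 1.9 -1.4 49.5] [ 0.4857 -0.0647  0.1282] tilt 28.69 az 11.5 xang -129.5 q6 -1.3 op 0.0544 Fm [ 0.5 -0.2 -1.3] Mm [-0.01  0.48 -0.02]
n 15112 plane z= [ 0.0042 -0.011  -0.0024] deg 0.7 centre [ 0.0004 -0.0001 -0.0024] span [0.0555 0.0568 0.003 ]
rib pts 1805 [-0.0004 -0.0061 -0.0035]
rib n [ 25  25 108 176] bins [ -30.  -40. -110. -100.] tool ang -97.4 MOUTH rib ang -32.1
lid tilt in mouth deg [ 0.3 -0.5]
L lid origin in mouth mm [ 1.5 -1.6 27.5]
```

```bash
python3 -m handwheel '[[0.1,[46,-37,0],0],[0.1,[92,-74,0],0],[0.1,[92.4,-74.1,15],0],[0.1,[92.4,-74.1,27],0],[0.1,[92.4,-74.1,32],0],[0.1,[92.4,-74.1,32],0]]'|head -1;bash lk.sh; python3 -m handwheel '[[0.1,[0,0,3],0],[0.1,[0,0,3],0]]'|head -1; python3 st.py;
```

```text
clock: 24.18
R TCP in mouth mm [-0.3  0.7 16.3] [ 0.5234 -0.1769  0.0979] tilt 28.57 az 11.6 xang -129.4 q6 -1.52 op 0.0546 Fm [ 0.9 -1.5 -0.5] Mm [-0.25  0.23  0.04]
n 15100 plane z= [ 0.0047 -0.0107 -0.0024] deg 0.7 centre [ 0.0005 -0.     -0.0024] span [0.0556 0.0569 0.003 ]
rib pts 1875 [-0.0002 -0.0059 -0.0035]
rib n [ 21  22 123 180] bins [  20.    0. -110. -100.] tool ang -97.9 MOUTH rib ang -31.5
lid tilt in mouth deg [ 0.4 -0.6]
R lid origin in mouth mm [-0.7  0.4 -5.1]
clock: 24.48
R TCP in mouth mm [-0.3  0.5 13.7] [ 0.5247 -0.1769  0.0957] tilt 28.61 az 11.6 xang -129.4 q6 -1.52 op 0.0547 Fm [ 2.1 -1.  -1.3] Mm [-0.14  0.06  0.01]
```

```bash
python3 -m handwheel '[[0.1,[0,0,2],0],[0.1,[0,0,2],0]]'|head -1; python3 st.py;  python3 -m handwheel '[[0.1,[0,0,1.5],0],[0.1,[0,0,1.5],0]]'|head -1; python3 st.py;
```

```text
clock: 24.72
R TCP in mouth mm [-0.6  0.1 11.6] [ 0.5255 -0.1771  0.0937] tilt 28.58 az 11.6 xang -129.4 q6 -1.51 op 0.0546 Fm [ 2.8 -1.8 -1.1] Mm [-0.09  0.01  0.1 ]
clock: 24.98
R TCP in mouth mm [-0.7 -0.  10.2] [ 0.5262 -0.1771  0.0924] tilt 28.57 az 11.6 xang -129.5 q6 -1.51 op 0.0548 Fm [ 1.8 -1.4  0.1] Mm [-0.22  0.04  0.01]
```

```bash
python3 -m handwheel '[[0.1,[0,0,2],0],[0.1,[0,0,2],0]]'|head -1; python3 st.py;  python3 -m handwheel '[[0.1,[0,0,1],0.15],[0.1,[0,0,1.5],0.3],[0.1,[0,0,1.5],0.3]]'|head -1; bash lk.sh
```

```text
clock: 25.22
R TCP in mouth mm [-0.7 -0.1  9.6] [ 0.5264 -0.1771  0.0919] tilt 28.61 az 11.5 xang -129.5 q6 -1.51 op 0.0544 Fm [-1.4  1.1 20.8] Mm [0.18 0.41 0.06]
clock: 25.6
R TCP in mouth mm [-0.5 -0.   7.3] [ 0.5277 -0.1768  0.09  ] tilt 28.61 az 11.5 xang -146.7 q6 -1.21 op 0.055 Fm [0.5 0.3 8.8] Mm [-0.09  0.04 -0.06]
n 15171 plane z= [ 0.0127 -0.0103 -0.0024] deg 0.9 centre [ 0.0008  0.     -0.0024] span [0.0553 0.0569 0.0032]
rib pts 1828 [ 0.0001 -0.0065 -0.0035]
rib n [ 25  28 109 180] bins [ -30.  -10. -110. -100.] tool ang -97.7 MOUTH rib ang -48.9
lid tilt in mouth deg [-0.2 -0.8]
R lid origin in mouth mm [ -1.1  -0.4 -14.3]
```

```bash
python3 -m handwheel '[[0.1,[0,0,0.3],0.15],[0.1,[0,0,0.8],0.3],[0.1,[0,0,1.5],0.45],[0.1,[0,0,1.5],0.45]]'|head -1; bash lk.sh | grep -v rib; python3 -m handwheel '[[0.1,[0,0,0.7],0.15],[0.1,[0,0,1.4],0.3],[0.1,[0,0,1.4],0.3]]'|head -1; bash lk.sh
```

```text
clock: 26.15
R TCP in mouth mm [-0.7  0.2  4.8] [ 0.5286 -0.1764  0.0877] tilt 28.56 az 11.6 xang -172.4 q6 -0.76 op 0.055 Fm [ 2.6 -1.1 -5. ] Mm [-0.24 -0.1  -0.06]
n 15102 plane z= [ 0.0082 -0.0099 -0.0023] deg 0.7 centre [ 0.0009  0.     -0.0023] span [0.0554 0.0569 0.0031]
lid tilt in mouth deg [-0.3 -0.6]
R lid origin in mouth mm [ -1.6   0.1 -16.9]
clock: 26.58
R TCP in mouth mm [-0.7  0.5  2.7] [ 0.5296 -0.1759  0.0858] tilt 28.55 az 11.7 xang 170.4 q6 -0.46 op 0.0544 Fm [  3.8  -1.7 -16.5] Mm [-0.3  -0.4  -0.06]
n 15049 plane z= [ 0.0076 -0.0111 -0.0022] deg 0.8 centre [ 0.0007 -0.     -0.0022] span [0.0561 0.0568 0.0031]
rib pts 1825 [-0.0002 -0.0056 -0.0034]
rib n [ 22  22 111 172] bins [  60.   10. -110. -100.] tool ang -97.2 MOUTH rib ang -92.4
lid tilt in mouth deg [-0.4 -0.6]
R lid origin in mouth mm [ -1.4   0.5 -19.1]
```

```bash
python3 -m handwheel '[[0.1,[0,0,2],0.12],[0.1,[0,0,3],0.24],[0.1,[0,0,3.5],0.36],[0.1,[0,0,3.5],0.36]]'|head -1; bash lk.sh
```

```text
clock: 27.12
R TCP in mouth mm [-0.1  0.1  0.2] [ 0.5312 -0.1759  0.0839] tilt 28.62 az 11.6 xang 149.9 q6 -0.1 op 0.0546 Fm [ 4.2  0.4 -4. ] Mm [-0.31 -0.19  0.07]
n 14995 plane z= [ 0.0001 -0.0086 -0.0023] deg 0.5 centre [ 0.0011  0.     -0.0023] span [0.0554 0.0569 0.0028]
rib pts 1818 [ 0.0002 -0.0067 -0.0034]
rib n [ 22  24 113 174] bins [ -20.  -70. -110. -100.] tool ang -98.0 MOUTH rib ang -112.0
lid tilt in mouth deg [-0.2 -0.4]
R lid origin in mouth mm [ -1.1   0.7 -21.5]
```

```bash
python3 -m handwheel '[[0.1,[0,0,1],0.12],[0.1,[0,0,1],0.24],[0.1,[0,0,1],0.24]]'|head -1; bash lk.sh
```

```text
clock: 27.55
R TCP in mouth mm [-4.   4.  -0.3] [ 0.5274 -0.1728  0.0816] tilt 28.35 az 12.4 xang 136.0 q6 0.14 op 0.0545 Fm [-1.2  5.7 14.1] Mm [1.55 0.59 0.36]
n 14688 plane z= [ 0.0103  0.003  -0.0027] deg 0.6 centre [-0.0043 -0.0001 -0.0028] span [0.0555 0.0569 0.0029]
rib pts 1543 [ 0.0008 -0.007  -0.0038]
rib n [ 20  24 134 141] bins [ -30.   50. -110. -120.] tool ang -110.7 MOUTH rib ang -113.3
lid tilt in mouth deg [-0.   0.2]
R lid origin in mouth mm [ -0.9   0.9 -21.5]
```

```bash
cat > wp.py <<'E'
from h import *
import sys,json
p,Rt,s=tool(); q=p.copy()
for w in json.loads(sys.argv[1]):
    w=np.array(w); n=int(np.ceil(np.linalg.norm(w-q)/.058)); 
    print(" | ".join(str([int(round(v)) for v in 1000*Rt.T@(q+(w-q)*i/n-p)]) for i in range(1,n+1)),"=>",w.round(3)); q=w
E
python3 -m handwheel '[[-0.7,[0,0,0],0],[-0.7,[0,0,0],0],[-0.7,[0,0,-10],0],[-0.7,[0,0,-60],0],[-0.7,[0,0,-110],0]]'|head -1; bash lk.sh
python3 - <<'E'
from h import *
p,Rt,s=tool(); I=cv2.imread("pics/w5.png"); d=np.load("w5.npy"); C=cal("wrist")
yaw=np.radians(11.7); a=np.array([-np.sin(.5)*np.cos(yaw),-np.sin(.5)*np.sin(yaw),np.cos(.5)]); ys=np.array([-np.sin(yaw),np.cos(yaw),0]); F=np.stack([np.cross(ys,a),ys,a])
V,U=np.mgrid[0:420,0:560]; L=(world("wrist",U,V,d,C)-[.5315,-.176,.0838])@F.T
m=(np.hypot(L[...,0],L[...,1])<.032)&(abs(L[...,2])<.02)&(I.max(2)<90)&(d>0); l=L[m]; k=abs(l[:,2]-np.median(l[:,2]))<.002; l=l[k]
print("lid R top: n",len(l),"z med",np.median(l[:,2]).round(4),"ctr",((l.max(0)+l.min(0))/2).round(4),"slopes",np.linalg.lstsq(np.c_[l[:,:2],np.ones(len(l))],l[:,2],rcond=None)[0].round(3))
E
python3 wp.py '[[0.37,0.0,0.35],[0.3,0.12,0.4],[0.15,0.24,0.43],[0.0,0.28,0.43]]'
```

```text
clock: 28.22
[ 0.4784 -0.1864  0.1802] tilt 28.48 az 11.7 xang 136.0 q6 0.06 op 0.0725 Fm [ 1.  -0.8 -0.7] Mm [-0.03  0.44  0.03]
lid R top: n 5478 z med 0.0075 ctr [ 0.0031 -0.001   0.0074] slopes [ 0.006 -0.005  0.007]
[26, 32, -36] | [51, 64, -71] | [77, 97, -107] | [103, 129, -142] | [129, 161, -178] => [0.37 0.   0.35]
[163, 189, -200] | [196, 217, -222] | [230, 245, -244] => [0.3  0.12 0.4 ]
[273, 256, -265] | [315, 266, -287] | [357, 277, -308] | [400, 287, -330] => [0.15 0.24 0.43]
[445, 276, -352] | [490, 264, -375] | [535, 253, -397] => [0.   0.28 0.43]Traceback (most recent call last):
  File "lidcheck.py", line 9, in <module>
    tt=t[k]; print("n",k.sum(),"plane z=",x.round(4),"deg",np.degrees(np.arctan(np.hypot(x[0],x[1]))).round(1),"centre",((tt.max(0)+tt.min(0))/2).round(4),"span",np.ptp(tt,0).round(4))
                                                                                                                          ~~~~~~^^^
    return umr_maximum(a, axis, None, out, keepdims, initial, where)
ValueError: zero-size array to reduction operation maximum which has no identity
```

```bash
cat > seat.py <<'E'
from h import *
import sys
C=cal("wrist"); I,d=get_image("wrist"); cv2.imwrite("pics/w6.png",I[:,:,::-1])
yaw=np.radians(11.7); a=np.array([-np.sin(.5)*np.cos(yaw),-np.sin(.5)*np.sin(yaw),np.cos(.5)]); ys=np.array([-np.sin(yaw),np.cos(yaw),0]); F=np.stack([np.cross(ys,a),ys,a])
V,U=np.mgrid[0:420,0:560]; W=world("wrist",U,V,d,C)
for n,c in (("L",[.507,-.0589,.0838]),("R",[.5315,-.176,.0838])):
    L=(W-c)@F.T
    m=(np.hypot(L[...,0],L[...,1])<.032)&(abs(L[...,2])<.02)&(I.max(2)<90)&(d>0); l=L[m]
    if len(l)<500: continue
    l=l[abs(l[:,2]-np.median(l[:,2]))<.002]
    print(n,"lid top n",len(l),"origin z",np.median(l[:,2]).round(4)-.024,"ctr",((l.max(0)+l.min(0))/2).round(4),"slopes",np.linalg.lstsq(np.c_[l[:,:2],np.ones(len(l))],l[:,2],rcond=None)[0].round(3))
E
python3 seat.py; python3 wp.py '[[0.37,0.0,0.35],[0.3,0.12,0.4],[0.15,0.24,0.43],[0.0,0.28,0.43]]'
```

```text
L lid top n 238 origin z -0.0322 ctr [-0.004  -0.0009 -0.0081] slopes [ 0.002  0.    -0.008]
R lid top n 5358 origin z -0.0216 ctr [-0.0004  0.001   0.0024] slopes [0.    0.001 0.002]
[26, 32, -36] | [52, 64, -72] | [78, 97, -108] | [103, 129, -144] | [129, 161, -180] => [0.37 0.   0.35]
[163, 189, -202] | [197, 217, -224] | [231, 246, -246] => [0.3  0.12 0.4 ]
[273, 256, -268] | [315, 266, -289] | [358, 277, -311] | [400, 287, -332] => [0.15 0.24 0.43]
[445, 276, -355] | [490, 264, -377] | [535, 253, -400] => [0.   0.28 0.43]
```

```bash
python3 -m handwheel '[[-1,[26,32,-36],0],[-1,[52,64,-72],0],[-1,[78,97,-108],0],[-1,[103,129,-144],0],[-1,[129,161,-180],0],[-1,[163,189,-202],0],[-1,[197,217,-224],0],[-1,[231,246,-246],0],[-1,[273,256,-268],0],[-1,[315,266,-289],0],[-1,[358,277,-311],0],[-1,[400,287,-332],0],[-1,[445,276,-355],0],[-1,[490,264,-377],0],[-1,[535,253,-400],0],[-1,[535,253,-400],0]]'|head -1; python3 st.py; python3 -c "
from h import *
p,Rt,s=tool();print(s['qpos'].round(2),'up in tool',Rt[2].round(2))"
```

```text
clock: 30.32
[-0.0035  0.2813  0.4295] tilt 28.55 az 11.8 xang 136.5 q6 2.68 op 0.0853 Fm [0.  0.4 0.2] Mm [ 0.03  0.44 -0.04]
[ 2.09 -0.14 -0.22  1.66 -0.47  2.68] up in tool [-0.35  0.33 -0.88]
```

```bash
python3 -m handwheel '[[-1,[-21,20,-53],0],[-1,[-42,40,-106],0]]'|head -1; python3 st.py;python3 -m handwheel '[[-1,[-21,20,-53],0]]'|head -1; python3 -m handwheel '[[-1,[-21,20,-53],0]]'|head -1; python3 st.py;python3 -m handwheel '[[-1,[-21,20,-53],0]]'|head -1; python3 st.py;  python3 -c "
from h import *
p,Rt,s=tool();print(s['qpos'].round(2),'up in tool',Rt[2].round(2))"
```

```text
clock: 30.58
[0.0015 0.2788 0.5518] tilt 28.63 az 11.2 xang 136.1 q6 2.68 op 0.0853 Fm [0.6 1.7 0.3] Mm [0.03 0.38 0.01]
clock: 30.7
clock: 30.82
[0.0227 0.2934 0.6317] tilt 27.97 az 16.6 xang 136.0 q6 2.56 op 0.0857 Fm [ 0.3 -0.5 -0.1] Mm [-0.02  0.43 -0.02]
clock: 30.95
[0.0453 0.299  0.6551] tilt 27.88 az 20.1 xang 136.0 q6 2.44 op 0.0853 Fm [-0.8  0.5 -0.2] Mm [-0.02  0.43 -0.01]
[ 1.9  -0.06  0.5   2.12 -0.49  2.44] up in tool [-0.29  0.37 -0.88]
```

```bash
python3 -m handwheel '[[-1,[-18,22,-53],0]]'|head -1; python3 st.py; python3 wp.py '[[0.29,0.33,0.6],[0.43,0.2,0.56],[0.46,-0.02,0.53],[0.36,-0.18,0.5],[0.18,-0.25,0.47],[-0.04,-0.22,0.44],[-0.15,-0.17,0.42],[-0.23,-0.105,0.42]]'
```

```text
clock: 31.08
[0.0663 0.3051 0.6797] tilt 28.1 az 24.1 xang 136.1 q6 2.33 op 0.0853 Fm [-0.9  1.2 -0.2] Mm [-0.07  0.39  0.  ]
[-29, 17, 34] | [-57, 34, 68] | [-86, 51, 103] | [-114, 68, 137] | [-143, 85, 171] => [0.29 0.33 0.6 ]
[-186, 69, 189] | [-229, 54, 206] | [-271, 38, 224] | [-314, 23, 242] => [0.43 0.2  0.56]
[-348, -22, 241] | [-382, -67, 240] | [-415, -112, 239] | [-449, -156, 239] => [ 0.46 -0.02  0.53]
[-449, -203, 227] | [-448, -249, 215] | [-448, -295, 203] | [-448, -341, 191] => [ 0.36 -0.18  0.5 ]
[-420, -378, 175] | [-391, -414, 159] | [-363, -450, 143] | [-334, -487, 127] => [ 0.18 -0.25  0.47]
[-284, -507, 111] | [-235, -527, 96] | [-185, -547, 80] | [-135, -568, 65] => [-0.04 -0.22  0.44]
[-95, -572, 58] | [-55, -577, 51] | [-15, -581, 45] => [-0.15 -0.17  0.42]
[35, -572, 34] | [84, -562, 23] => [-0.23  -0.105  0.42 ]
```

```bash
python3 -m handwheel '[[-1,[-29,17,34],0],[-1,[-57,34,68],0],[-1,[-86,51,103],0],[-1,[-114,68,137],0],[-1,[-143,85,171],0],[-1,[-186,69,189],0],[-1,[-229,54,206],0],[-1,[-271,38,224],0],[-1,[-314,23,242],0],[-1,[-348,-22,241],0],[-1,[-382,-67,240],0],[-1,[-415,-112,239],0],[-1,[-449,-156,239],0],[-1,[-449,-203,227],0],[-1,[-448,-249,215],0],[-1,[-448,-295,203],0],[-1,[-448,-341,191],0],[-1,[-420,-378,175],0],[-1,[-391,-414,159],0],[-1,[-363,-450,143],0]]'|head -1; python3 st.py; python3 wp.py '[[0.18,-0.25,0.47],[-0.04,-0.24,0.44],[-0.15,-0.18,0.42],[-0.23,-0.105,0.42]]';python3 -c "
from h import *
p,Rt,s=tool();print(s['qpos'].round(2),'up in tool',Rt[2].round(2))"
```

```text
clock: 33.58
[ 0.2218 -0.2324  0.4772] tilt 28.03 az 23.8 xang 136.1 q6 -0.73 op 0.0857 Fm [-0.  -0.5 -0.3] Mm [-0.14  0.39 -0.01]
[26, -35, -15] => [ 0.18 -0.25  0.47]
[73, -59, -31] | [120, -84, -48] | [167, -108, -65] | [214, -132, -81] => [-0.04 -0.24  0.44]
[256, -134, -87] | [298, -136, -93] | [340, -137, -99] => [-0.15 -0.18  0.42]
[392, -124, -109] | [444, -110, -119] => [-0.23  -0.105  0.42 ]
[-1.26 -0.13 -0.08  1.68  0.49 -0.73] up in tool [-0.27  0.38 -0.88]
```

```bash
python3 -m handwheel '[[-1,[26,-35,-15],0],[-1,[73,-59,-31],0],[-1,[120,-84,-48],0],[-1,[167,-108,-65],0],[-1,[214,-132,-81],0],[-1,[256,-134,-87],0],[-1,[298,-136,-93],0],[-1,[340,-137,-99],0],[-1,[392,-124,-109],0],[-1,[420,-117,-114],0],[-1,[420,-117,-114],0]]'|head -1; python3 st.py;python3 -c "
from h import *
p,Rt,s=tool();print(s['qpos'].round(2),'up in tool',Rt[2].round(2))"
```

```text
clock: 34.95
[-0.2102 -0.1214  0.4192] tilt 28.06 az 23.8 xang 135.8 q6 -2.12 op 0.0854 Fm [-0.3  0.7 -0.4] Mm [-0.13  0.38  0.11]
[-2.66  0.09 -0.05  1.92  0.03 -2.12] up in tool [-0.27  0.38 -0.88]
```

```bash
python3 -m handwheel '[[-1,[-17,23,-54],0]]'|head -1;python3 -m handwheel '[[-1,[-17,23,-54],0]]'|head -1;python3 -m handwheel '[[-1,[-17,23,-54],0]]'|head -1;python3 -m handwheel '[[-1,[-17,23,-54],0]]'|head -1; python3 st.py;python3 -c "
from h import *
p,Rt,s=tool();print(s['qpos'].round(2),'up in tool',Rt[2].round(2))"
```

```text
clock: 35.08
clock: 35.2
clock: 35.33
clock: 35.45
[-0.1932 -0.1231  0.5156] tilt 22.92 az 23.0 xang 136.2 q6 -2.1 op 0.0853 Fm [ 0.1  0.1 -0.5] Mm [-0.07  0.4   0.02]
[-2.63  0.03  0.18  2.12  0.04 -2.1 ] up in tool [-0.23  0.31 -0.92]
```

```bash
python3 -m handwheel '[[-1,[-17,24,-54],0]]'|head -1;python3 -m handwheel '[[-1,[-16,23,-54],0]]'|head -1;python3 -m handwheel '[[-1,[-15,22,-55],0]]'|head -1;python3 -m handwheel '[[-1,[-14,20,-56],0]]'|head -1;python3 st.py;python3 -m handwheel '[[-1,[-13,18,-57],0]]'|head -1;python3 -m handwheel '[[-1,[-12,17,-58],0]]'|head -1; python3 st.py;python3 -c "
from h import *
p,Rt,s=tool();print(s['qpos'].round(2),'up in tool',Rt[2].round(2))"
```

```text
clock: 35.58
clock: 35.7
clock: 35.83
clock: 35.95
[-0.1703 -0.1218  0.5459] tilt 15.3 az 19.5 xang 135.9 q6 -2.06 op 0.0853 Fm [-0.6  0.3  0.5] Mm [ 0.01  0.23 -0.  ]
clock: 36.08
clock: 36.2
[-0.1635 -0.1258  0.5623] tilt 11.43 az 15.5 xang 135.6 q6 -2.03 op 0.0853 Fm [-0.5 -0.6  1.3] Mm [-0.04  0.21 -0.02]
[-2.57 -0.1   0.26  2.12  0.06 -2.03] up in tool [-0.14  0.14 -0.98]
```

```bash
python3 -m handwheel '[[-1,[54,26,10],0],[-1,[54,26,10],0]]'|head -1;python3 st.py;python3 -m handwheel '[[-1,[0,-4,-60],0]]'|head -1;python3 -m handwheel '[[-1,[0,-4,-60],0]]'|head -1; python3 st.py;python3 -c "
from h import *
p,Rt,s=tool();print(s['qpos'].round(2),'up in tool',Rt[2].round(2),Rt.round(2))"
```

```text
clock: 36.45
[-0.1933 -0.0774  0.5481] tilt 11.54 az 16.6 xang 135.6 q6 -2.24 op 0.0858 Fm [ 0.3 -0.3  0.3] Mm [-0.05  0.17  0.  ]
clock: 36.58
clock: 36.7
[-0.2234 -0.0946  0.5785] tilt 7.89 az 13.7 xang 135.0 q6 -2.22 op 0.0854 Fm [-0.6 -0.2 -0.4] Mm [0.02 0.09 0.05]
[-2.76 -0.05  0.36  2.12  0.02 -2.22] up in tool [-0.1   0.1  -0.99] [[-0.85  0.51  0.13]
 [ 0.52  0.85  0.03]
 [-0.1   0.1  -0.99]]
```

```bash
python3 -m handwheel '[[-1,[-6,4,-60],0]]'|head -1;python3 -m handwheel '[[-1,[-4,4,-60],0]]'|head -1;python3 st.py;python3 -m handwheel '[[-1,[-3,3,-60],0]]'|head -1; python3 st.py;python3 wp.py '[[-0.13,-0.17,0.5],[0.0,-0.24,0.45],[0.17,-0.27,0.38],[0.33,-0.31,0.28],[0.493,-0.3806,0.15]]'
```

```text
clock: 36.83
clock: 36.95
[-0.2288 -0.1     0.5992] tilt 3.68 az 4.7 xang 134.3 q6 -2.21 op 0.0854 Fm [0.5 0.2 0.7] Mm [ 0.02  0.03 -0.  ]
clock: 37.08
[-0.2313 -0.1015  0.6104] tilt 1.66 az -19.1 xang 133.8 q6 -2.2 op 0.0853 Fm [-0.1 -0.1 -0.1] Mm [ 0.01  0.03 -0.03]
[-40, -2, 38] | [-79, -4, 76] | [-119, -6, 114] => [-0.13 -0.17  0.5 ]
[-168, -4, 132] | [-216, -2, 150] | [-265, 1, 168] => [ 0.   -0.24  0.45]
[-305, 17, 187] | [-344, 32, 205] | [-384, 48, 224] | [-424, 63, 243] => [ 0.17 -0.27  0.38]
[-462, 75, 269] | [-501, 87, 295] | [-540, 100, 321] | [-578, 112, 348] => [ 0.33 -0.31  0.28]
[-621, 118, 381] | [-664, 123, 415] | [-707, 129, 449] | [-750, 135, 483] => [ 0.493 -0.381  0.15 ]
```

```bash
python3 -m handwheel '[[-1,[-40,-2,38],0],[-1,[-79,-4,76],0],[-1,[-119,-6,114],0],[-1,[-168,-4,132],0],[-1,[-216,-2,150],0],[-1,[-265,1,168],0],[-1,[-305,17,187],0],[-1,[-344,32,205],0],[-1,[-384,48,224],0],[-1,[-424,63,243],0],[-1,[-462,75,269],0],[-1,[-501,87,295],0],[-1,[-540,100,321],0],[-1,[-578,112,348],0],[-1,[-621,118,381],0],[-1,[-664,123,415],0],[-1,[-707,129,449],0],[-1,[-750,135,483],0],[-1,[-750,135,483],0],[-1,[-750,135,483],0]]'|head -1; python3 st.py; python3 - <<'E'
from h import *
C=cal("wrist"); I,d=get_image("wrist"); cv2.imwrite("pics/w7.png",I[:,:,::-1])
V,U=np.mgrid[0:420,0:560]; W=world("wrist",U,V,d,C)
m=(np.hypot(W[...,0]-.493,W[...,1]+.381)<.045)&(abs(W[...,2]-.024)<.006)&(I.max(2)<90)
w=W[m]; c=(w.max(0)+w.min(0))/2; print(m.sum(),c.round(4),np.ptp(w,0).round(4))
top=np.median(w[:,2]); rr=np.hypot(w[:,0]-c[0],w[:,1]-c[1])
g=w[(w[:,2]>top+.0008)&(rr<.024)&(rr>.012)][:,:2]-c[:2]; an=np.degrees(np.arctan2(g[:,1],g[:,0])); h,e=np.histogram(an,36,(-180,180)); b=np.argsort(h)[-4:]; print("rib az bins",h[b],e[b])
X,Y=np.meshgrid(np.linspace(-.035,.035,300),np.linspace(-.035,.035,300))
q=pix("wrist",np.stack([c[0]-Y,c[1]-X,0*X+.024],-1),C).astype(np.float32)
o=cv2.remap(I,q[...,0],q[...,1],1)[:,:,::-1]; cv2.imwrite("pics/w7c.png",np.clip(o.astype(float)*4,0,255).astype(np.uint8))
p,Rt,s=tool(); print(Rt.round(3), "shift to grasp TCP z=.024:",(1000*Rt.T@(np.r_[c[:2],.024]-p)).round(1), "q",s["qpos"].round(2))
E
```

```text
clock: 39.58
[ 0.4929 -0.3796  0.1506] tilt 1.74 az -15.0 xang 133.9 q6 -0.12 op 0.0853 Fm [-0.9  0.2  0. ] Mm [-0.01  0.03 -0.04]
4985 [ 0.4938 -0.3773  0.0223] [0.0564 0.0564 0.0086]
rib az bins [14 14 32 61] [-120.  160.    0.  -10.]
[[-0.854  0.52   0.031]
 [ 0.52   0.854 -0.009]
 [-0.031  0.008 -0.999]] shift to grasp TCP z=.024: [  4.5   1.5 127.4] q [-0.66  0.46 -0.11  0.97  0.01 -0.12]
```

View pics/w7c.png

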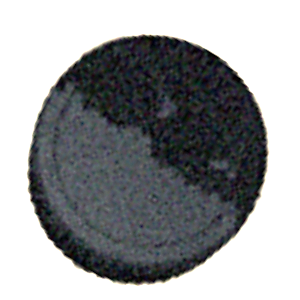

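```bash
python3 -m handwheel '[[-1,[4,1.5,60],0],[-1,[4.5,1.5,105],0],[-1,[4.5,1.5,126],0],[-1,[4.5,1.5,126],0],[0.1,[4.5,1.5,126],0],[0.1,[4.5,1.5,126],0],[0.1,[4.5,1.5,126],0],[0.1,[4.5,1.5,126],0],[0.1,[4.5,1.5,120],0]]' 60|tail -3; bash lk.sh; python3 wp.py '[[0.49,-0.376,0.08],[0.46,-0.25,0.3],[0.44,0.07,0.6]]'
```

```text
contact_force: [-0.3, 0.1, 0.1]
opening: 0.054
finger_force: 63.1
[ 0.4944 -0.3776  0.0317] tilt 1.89 az -16.6 xang 133.9 q6 -0.11 op 0.054 Fm [-0.2  0.1  0.2] Mm [-0.01  0.09 -0.04]
n 13584 plane z= [-0.0339  0.0065  0.0051] deg 2.0 centre [0.0019 0.     0.005 ] span [0.0557 0.0569 0.0041]
rib pts 1564 [-0.0013  0.0053  0.0037]
rib n [ 22  29 118 127] bins [-10. -20. 150. 140.] tool ang 149.4 MOUTH rib ang -13.8
lid tilt in mouth deg [27.5 -0.1]
[3, 0, -48] => [ 0.49  -0.376  0.08 ]
[20, 18, -92] | [37, 37, -137] | [54, 56, -181] | [71, 75, -225] | [87, 93, -270] => [ 0.46 -0.25  0.3 ]
[109, 127, -308] | [131, 160, -346] | [152, 193, -384] | [174, 226, -422] | [196, 259, -460] | [217, 293, -498] | [239, 326, -536] | [261, 359, -574] => [0.44 0.07 0.6 ]
```

```bash
python3 wp.py '[[0.43,0.10,0.6]]' | tail -c 60; python3 -m handwheel '[[0.1,[3,0,-48],0],[0.1,[20,18,-92],-0.15],[0.1,[37,37,-137],-0.3],[0.1,[54,56,-181],-0.45],[0.1,[71,75,-225],-0.6],[0.1,[87,93,-270],-0.75],[0.1,[109,127,-308],-0.77],[0.1,[131,160,-346],-0.77],[0.1,[152,193,-384],-0.77],[0.1,[174,226,-422],-0.77],[0.1,[196,259,-460],-0.77],[0.1,[225,298,-498],-0.77],[0.1,[255,338,-536],-0.77],[0.1,[285,379,-574],-0.77],[0.1,[285,379,-574],-0.77]]' |head -1;python3 st.py;python3 -c "
from h import *
p,Rt,s=tool();print(s['qpos'].round(2),Rt.round(2))"
```

```text
] | [263, 350, -530] | [285, 379, -574] => [0.43 0.1  0.6 ]
clock: 42.68
[0.4301 0.1023 0.6013] tilt 2.09 az -9.4 xang -178.4 q6 0.01 op 0.054 Fm [ 0.5 -0.5 -0.9] Mm [-0.03  0.06 -0.02]
[ 0.24  0.23  0.76  2.07 -0.01  0.01] [[-0.97 -0.23  0.04]
 [-0.23  0.97 -0.01]
 [-0.03 -0.01 -1.  ]]
```

```bash
python3 -m handwheel '[[0.1,[-8,0,-60],0]]'|head -1;python3 -m handwheel '[[0.1,[-10,0,-60],0]]'|head -1;python3 -m handwheel '[[0.1,[-14,0,-60],0]]'|head -1;python3 -m handwheel '[[0.1,[-18,0,-59],0]]'|head -1;python3 -m handwheel '[[0.1,[-21,0,-58],0]]'|head -1;python3 st.py;python3 -m handwheel '[[0.1,[-24,0,-57],0]]'|head -1;python3 -m handwheel '[[0.1,[-26,0,-56],0]]'|head -1;python3 -m handwheel '[[0.1,[-29,0,-55],0]]'|head -1; python3 st.py
```

```text
clock: 42.8
clock: 42.92
clock: 43.05
clock: 43.18
clock: 43.3
[0.4221 0.0986 0.6846] tilt 13.83 az 9.8 xang -178.7 q6 0.01 op 0.0547 Fm [-0.4 -0.5 -0.3] Mm [-0.02  0.26  0.  ]
clock: 43.42
clock: 43.55
clock: 43.68
[0.4259 0.1    0.7303] tilt 21.47 az 11.1 xang -178.7 q6 0.01 op 0.0542 Fm [-1.1 -0.  -0.2] Mm [0.04 0.36 0.  ]
```

```bash
python3 -m handwheel '[[0.1,[-31,0,-54],0]]'|head -1;python3 -m handwheel '[[0.1,[-33,0,-53],0]]'|head -1;python3 -m handwheel '[[0.1,[-26,0,-38],0]]'|head -1;python3 -m handwheel '[[0.1,[0,0,15],0],[0.1,[0,0,15],0]]'|head -1;bash lk.sh; python3 wp.py '[[0.49,0.03,0.4],[0.483,-0.0639,0.1288]]'
```

```text
clock: 43.8
clock: 43.92
clock: 44.05
clock: 44.3
[0.4346 0.1023 0.7564] tilt 28.07 az 11.7 xang -178.7 q6 0.01 op 0.0543 Fm [-0.5 -0.4  0.2] Mm [ 0.02  0.46 -0.02]
n 13597 plane z= [-0.0332  0.0051  0.0052] deg 1.9 centre [ 0.002  -0.0001  0.005 ] span [0.0558 0.0567 0.004 ]
rib pts 1509 [-0.0016  0.0048  0.0038]
rib n [ 25  25 106 123] bins [-100.  -30.  150.  140.] tool ang 150.4 MOUTH rib ang 30.9
lid tilt in mouth deg [2.4 0.3]
[19, -11, 48] | [39, -23, 95] | [58, -34, 143] | [77, -45, 191] | [97, -56, 238] | [116, -68, 286] | [135, -79, 334] => [0.49 0.03 0.4 ]
[166, -96, 379] | [197, -114, 425] | [227, -131, 470] | [258, -149, 515] | [288, -166, 561] => [ 0.483 -0.064  0.129]
```

```bash
python3 -m handwheel '[[0.1,[19,-11,48],0],[0.1,[39,-23,95],0],[0.1,[58,-34,143],0],[0.1,[77,-45,191],0],[0.1,[97,-56,238],0],[0.1,[116,-68,286],0],[0.1,[135,-79,334],0],[0.1,[166,-96,379],0],[0.1,[197,-114,425],0],[0.1,[227,-131,470],0],[0.1,[258,-149,515],0],[0.1,[288,-166,561],0],[0.1,[288,-166,561],0],[0.1,[288,-166,561],0]]'|head -1;bash lk.sh
```

```text
clock: 46.1
L TCP in mouth mm [ 5.3 -0.6 50.9] [ 0.4878 -0.0635  0.1311] tilt 28.44 az 11.6 xang -178.7 q6 -0.44 op 0.0546 Fm [-0.1 -0.7 -0.3] Mm [-0.    0.44  0.02]
n 13520 plane z= [-0.0331  0.0053  0.0052] deg 1.9 centre [0.0021 0.0002 0.0051] span [0.0558 0.0563 0.0041]
rib pts 1549 [-0.0008  0.0045  0.0038]
rib n [ 22  23 105 131] bins [-30. -60. 140. 150.] tool ang 151.2 MOUTH rib ang 30.2
lid tilt in mouth deg [2.  0.4]
L lid origin in mouth mm [ 4.3 -0.6 22.4]
```

```bash
python3 -m handwheel '[[0.1,[3.5,0,12],0],[0.1,[3.5,0,24],0],[0.1,[3.5,0,30],0],[0.1,[3.5,0,31],0],[0.1,[3.5,0,31],0]]'|head -1;python3 st.py;python3 -m handwheel '[[0.1,[0,0,2],0],[0.1,[0,0,2],0]]'|head -1;python3 st.py;python3 -m handwheel '[[0.1,[0,0,1.5],0],[0.1,[0,0,1.5],0]]'|head -1;bash lk.sh
```

```text
clock: 46.78
L TCP in mouth mm [ 0.9  0.2 19.6] [ 0.4986 -0.0605  0.1015] tilt 28.49 az 11.8 xang -178.6 q6 -0.42 op 0.0541 Fm [ 3.8  1.7 -2.6] Mm [ 0.33 -0.44  0.01]
clock: 47.02
L TCP in mouth mm [ 0.8  0.1 17.6] [ 0.4994 -0.0604  0.0996] tilt 28.5 az 11.8 xang -178.6 q6 -0.42 op 0.0541 Fm [ 5.7  3.  -3. ] Mm [ 0.57 -0.78 -0.03]
clock: 47.28
L TCP in mouth mm [ 0.7  0.1 16.1] [ 0.5    -0.0602  0.0982] tilt 28.49 az 11.8 xang -178.6 q6 -0.42 op 0.0542 Fm [ 6.5  3.3 -1. ] Mm [ 0.65 -0.84  0.04]
n 13720 plane z= [-0.0203  0.0052  0.0052] deg 1.2 centre [0.002  0.     0.0051] span [0.0557 0.0568 0.0034]
rib pts 1563 [-0.0014  0.0045  0.0039]
rib n [ 21  22 119 120] bins [-50. -40. 150. 140.] tool ang 150.0 MOUTH rib ang 31.4
lid tilt in mouth deg [1.3 0.3]
L lid origin in mouth mm [ -1.3   0.1 -13. ]
```

```bash
python3 -m handwheel '[[0.1,[-1,0,1],0],[0.1,[-1,0,1.5],0.15],[0.1,[-1,0,2],0.3],[0.1,[-1,0,2],0.3]]'|head -1;bash lk.sh
```

```text
clock: 47.82
L TCP in mouth mm [ 1.  -0.7 13.7] [ 0.5015 -0.0607  0.0963] tilt 28.39 az 11.5 xang 164.1 q6 -0.12 op 0.0539 Fm [ 5.5  0.5 -4.8] Mm [ 0.07 -0.83  0.05]
n 13659 plane z= [-0.0253  0.0056  0.0052] deg 1.5 centre [0.0024 0.     0.0051] span [0.0555 0.0569 0.0036]
rib pts 1489 [-0.0006  0.0048  0.0039]
rib n [ 21  27 105 129] bins [-10. -20. 140. 150.] tool ang 151.4 MOUTH rib ang 12.8
lid tilt in mouth deg [1.7 0. ]
L lid origin in mouth mm [ -1.4  -0.1 -15.4]
```

```bash
python3 -m handwheel '[[0.1,[0,0,1],0.15],[0.1,[0,0,2],0.3],[0.1,[0,0,3],0.45],[0.1,[0,0,3],0.45]]'|head -1;bash lk.sh
```

```text
clock: 48.38
L TCP in mouth mm [ 0.5 -1.5 10.6] [ 0.5027 -0.0613  0.0934] tilt 28.32 az 11.3 xang 138.3 q6 0.33 op 0.0545 Fm [ 4.1 -1.3 -6.1] Mm [-0.42 -0.58 -0.1 ]
n 13648 plane z= [-0.023   0.0049  0.0052] deg 1.3 centre [0.0023 0.0001 0.0051] span [0.0553 0.0566 0.0035]
rib pts 1557 [-0.0007  0.0042  0.0039]
rib n [ 22  26  95 129] bins [-30. -50. 140. 150.] tool ang 152.0 MOUTH rib ang -13.6
lid tilt in mouth deg [ 1.5 -0.5]
L lid origin in mouth mm [ -1.2   0.1 -18.5]
```

```bash
python3 -m handwheel '[[0.1,[0,0,1.3],0.15],[0.1,[0,0,2.4],0.3],[0.1,[0,0,3.4],0.45],[0.1,[0,0,3.8],0.6],[0.1,[0,0,4],0.7],[0.1,[0,0,4],0.7]]'|head -1;bash lk.sh
```

```text
clock: 49.18
L TCP in mouth mm [ 0.5 -1.5  7.6] [ 0.5041 -0.061   0.0907] tilt 28.37 az 11.2 xang 98.2 q6 1.03 op 0.0543 Fm [ 2.6 -1.6  9.9] Mm [-0.26 -0.65  0.04]
n 13795 plane z= [-0.0076  0.0028  0.0051] deg 0.5 centre [ 0.0025 -0.0001  0.005 ] span [0.0555 0.0568 0.0027]
rib pts 1524 [-0.0016  0.0052  0.004 ]
rib n [ 20  21 102 134] bins [ 40. -80. 140. 150.] tool ang 152.1 MOUTH rib ang -53.9
lid tilt in mouth deg [ 0.5 -0.2]
L lid origin in mouth mm [ -0.1   1.  -21.5]
```

Depth is 21.5 mm and square. I'll tighten a little, release, back off and check.

```bash
python3 -m handwheel '[[0.1,[0,0,0],0.1],[0.1,[0,0,0],0.17],[0.1,[0,0,0],0.17]]'|head -1;python3 st.py; python3 -m handwheel '[[-0.7,[0,0,0],0.17],[-0.7,[0,0,0],0.17],[-0.7,[0,0,-5],0],[-0.7,[0,0,-50],0],[-0.7,[0,0,-100],0],[-0.7,[0,0,-115],0],[-0.7,[0,0,-115],0],[-0.7,[0,0,-115],0]]'|head -1; python3 seat.py; python3 st.py
```

```text
clock: 49.6
L TCP in mouth mm [ 0.  -4.8  7.2] [ 0.5046 -0.0643  0.0901] tilt 28.23 az 10.2 xang 88.5 q6 1.2 op 0.0543 Fm [  1.5 -11.1   1.6] Mm [-2.28  0.3   0.5 ]
clock: 50.6
L lid top n 5110 origin z -0.021500000000000002 ctr [-0.0001  0.0005  0.0024] slopes [-0.002  0.001  0.002]
R lid top n 3417 origin z -0.0216 ctr [-0.0004  0.0016  0.0022] slopes [ 0.001 -0.002  0.002]
[ 0.4492 -0.0703  0.1894] tilt 28.14 az 11.8 xang 88.5 q6 1.14 op 0.0726 Fm [ 0.3 -0.3  0.5] Mm [0.05 0.44 0.01]
```

Both lids read about 21.5 mm below the rim, centred and square, and the gripper is clear.

```bash
python3 -c "
from plant import *
print(close_job())"
```

```text
the job is handed in; nothing more can be done
None
```

Both black lids are screwed home on the pots they fit. The camera put each about 21.5 mm below the rim, square and centred. The gripper was clear when I handed the job in at about 51 s; no verdict came back.

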